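Lock the bushings and wind on the drawdown stand

TASK

Get the film drawdown stand ready and wind it on: spin each brass bushing in the carriage until its cross-hole lines up with the block's cross bore and push one of the steel pins through from the front, fully home with its head against the block (a spare pin may stay on the bench). Once all the bushings are pinned, swing the folded crank handle fully out, wind the wheel one full turn until the carriage is at its end stop, then fold the handle flat again so that the wheel is locked. Do not knock over the jar, the weight or the beaker standing round it.

Things in the scene. Friction and masses are not known exactly. Their poses are not given: they have to be found in the camera images.
- stand: Grey bed plate of a hand-cranked film drawdown stand, fixed to the bench, 150 x 470 x 12 mm. Origin on its underside (bench height), in line with the carriage's long middle line. z up; y runs along the bed, from the crank end (-y) to the end stop (+y); x points across it, away from the robot. Turned up to about 0.15 rad. The plate spans x -45 to +105, y -240 to +230 mm.
- carriage (a joint): Travel of the carriage along the bed's +y, 0 (start) to 0.060 m (against the end stop). It is driven only by the wheel through a screw: 60 mm per turn.
- carriage_ref (a point): Middle of the carriage block at the height of its cross bores, 40 mm above the bench; axes as the bed's. The block is aluminium, 48 (x) x 210 (y) x 38 mm, its top 58 mm above the bench. Three upright bores, at y = -75 (bushing_1), 0 (bushing_2) and +75 mm (bushing_3) from here; a bore whose bushing is absent is empty and needs nothing. Straight through the block, front to back along x, an 11 x 11 mm square cross bore crosses the axis of each upright bore.
- mouth_1 (a point): Centre of the mouth of the cross bore of bushing_1 in the carriage's front face (the one toward the robot), 24 mm in front of the upright bore's axis, 40 mm above the bench; axes as the bed's. The pin goes in here along +x.
- mouth_2 (a point): Centre of the mouth of the cross bore of bushing_2 in the carriage's front face (the one toward the robot), 24 mm in front of the upright bore's axis, 40 mm above the bench; axes as the bed's. The pin goes in here along +x.
- mouth_3 (a point): Centre of the mouth of the cross bore of bushing_3 in the carriage's front face (the one toward the robot), 24 mm in front of the upright bore's axis, 40 mm above the bench; axes as the bed's. The pin goes in here along +x.
- bushing_1: Brass bushing, loose, hanging by its 40 mm flange in the upright bore at the crank end of the carriage, free to be spun by hand; may be absent. Origin at the centre of its cross-hole, inside the block; z up. The cross-hole (12 x 12 mm) runs along its own x, so a half turn is the same. On the flange, 23 to 45 mm above the origin, stands a flat grip tab, 34 mm long along x (in line with the cross-hole) and 12 mm thick in y. It may wander 1 mm in the bore.
- bushing_2: Brass bushing, loose, hanging by its 40 mm flange in the upright bore in the middle of the carriage, free to be spun by hand; may be absent. Origin at the centre of its cross-hole, inside the block; z up. The cross-hole (12 x 12 mm) runs along its own x, so a half turn is the same. On the flange, 23 to 45 mm above the origin, stands a flat grip tab, 34 mm long along x (in line with the cross-hole) and 12 mm thick in y. It may wander 1 mm in the bore.
- bushing_3: Brass bushing, loose, hanging by its 40 mm flange in the upright bore at the end-stop end of the carriage, free to be spun by hand; may be absent. Origin at the centre of its cross-hole, inside the block; z up. The cross-hole (12 x 12 mm) runs along its own x, so a half turn is the same. On the flange, 23 to 45 mm above the origin, stands a flat grip tab, 34 mm long along x (in line with the cross-hole) and 12 mm thick in y. It may wander 1 mm in the bore.
- pin_1: Steel cross pin, loose, lying on the bench (or where it was dropped), 0.06 kg. Origin at the centre of its square head, 30 mm long (x) x 16 x 16 mm; from the head's front face (15 mm ahead of the origin) a round shaft, 8 mm thick and 58 mm long with an 8 mm tapered tip, runs along +x. Lying, its axis is level, 8 mm above the bench. All three pins are alike: any pin fits any bushing.
- pin_2: Steel cross pin, loose, lying on the bench (or where it was dropped), 0.06 kg. Origin at the centre of its square head, 30 mm long (x) x 16 x 16 mm; from the head's front face (15 mm ahead of the origin) a round shaft, 8 mm thick and 58 mm long with an 8 mm tapered tip, runs along +x. Lying, its axis is level, 8 mm above the bench. All three pins are alike: any pin fits any bushing.
- pin_3: Steel cross pin, loose, lying on the bench (or where it was dropped), 0.06 kg. Origin at the centre of its square head, 30 mm long (x) x 16 x 16 mm; from the head's front face (15 mm ahead of the origin) a round shaft, 8 mm thick and 58 mm long with an 8 mm tapered tip, runs along +x. Lying, its axis is level, 8 mm above the bench. All three pins are alike: any pin fits any bushing.
- pin_1_mid (a point): Point on the axis of pin_1, 24 mm along the shaft from the head's front face: at the centre of the bushing's cross-hole when the head is against the block.
- pin_2_mid (a point): Point on the axis of pin_2, 24 mm along the shaft from the head's front face: at the centre of the bushing's cross-hole when the head is against the block.
- pin_3_mid (a point): Point on the axis of pin_3, 24 mm along the shaft from the head's front face: at the centre of the bushing's cross-hole when the head is against the block.
- wheel (a joint): Turn of the crank wheel, 0 at the start, anticlockwise from above to its stop at 6.283 rad (one full turn, carriage at its end stop). It turns easily (under 2 N at the handle). While the handle lies folded a tail on it is caught between two lugs on the bed, at 0 and again at one full turn, and the wheel is locked; it is free once the handle is swung out past about 0.8 rad.
- wheel_axis (a point): On the wheel's upright axis at the height of the handle's hinge, 56 mm above the bench. The dark steel disc below is 84 mm wide, its top 36 mm above the bench.
- handle (a joint): Folding crank handle: 0 folded flat over the disc, 1.57 upright, 1.62 fully out against its stop. Friction holds it where it is left.
- handle_hinge (a point): On the hinge axis of the handle, 52 mm from the wheel's axis, 56 mm above the bench; the hinge axis is horizontal, tangent to the wheel; at wheel 0 it lies along the bed's y and the hinge is on the robot's side (-x) of the wheel. The point's x points along the handle.
- handle_grip (a point): Centre of the black ball knob, 22 mm across, at the end of the handle, 62 mm from the hinge; the rod that carries it is 10 mm thick. The ball swivels freely on the rod, so it can be held firmly and keep its direction while the handle is swung or cranked. Folded, it lies near the wheel's centre, its underside 9 mm above the disc. x points along the rod away from the hinge, y along the hinge axis.
- sample_jar: Bystander: small black screw-lid jar, 48 mm wide, 56 mm high, origin under its centre, z up.
- brass_weight: Bystander: brass calibration weight, 33 mm wide, 42 mm high, origin under its centre, z up.
- empty_beaker: Bystander: white plastic beaker, 59 mm wide, 67 mm high, origin under its centre, z up.
Things that resemble listed ones, but are neither listed nor needed, are in the scene too. What is shaped like the pin_1 but purple is not meant.

How it is judged:
By the outcome, as a careful person would: the job done as asked, in the order asked, and still so for the second after the job is handed in, with the robot touching nothing.
Of bushing_1, bushing_2, bushing_3 only 2 to 3 are there at a start; the rules pass over those that are not, and their reading is None.
At some moment in a run one of pin_1, pin_2, pin_3 may be knocked a few centimetres aside while the robot is not near it.
Once in a run the grip may slacken for a moment while it holds something.
It also fails if it takes over 210 s, if anything falls off the work surface, if the arm or the gripper's body presses on something with over 40 N, if the wrist force passes 120 N, or if a joint passes its speed limit or range.

ROBOT

A 7-joint arm with a two-finger parallel gripper is mounted at the origin on a cart in front of the work surface, level with it; the furniture and walls round the work are solid. World frame = base frame: x ahead of the robot, y to its left, z up, the work surface at z = 0. Lengths are in m, angles in rad, forces in N, time in s.
With the tool pointing down it reaches from about 0.4 to 0.875 m from the base axis. Payload 4.4 kg.
Tool frame: the origin (TCP) lies between the finger pads; the fingertips stand 17 mm ahead of it and the grasp point (between the pads) lies 2 mm behind it (ctrl.tip_reach is the y of the fingertips in the tool frame, in m); y points along the fingers, z is the direction in which the jaws open and shut, and the axes are right-handed (so a half turn about y gives the same grasp; the last joint's range is limited). The gripper opens to 85 mm and grips with 20 to 120 N. Pads are 22 mm wide; open, the fingers measure 114 mm over their backs; the gripper's body (76 mm by 85 mm) begins 54 mm behind the grasp point. The pads swing forward as they close: fully open they stand 13 mm farther back than shut.
Start: joints at [-1.412, 0.628, 0.038, 1.517, -0.027, 0.996, -0.02], TCP at [0.145, 0.634, 0.248] pointing down, gripper open.
Joint ranges: [-3.06, 3.06], [-0.37, 2.12], [-1.25, 1.32], [0.18, 2.47], [-1.1, 4.24], [0.23, 1.98], [-2.94, 2.94]. Speed limits (rad/s): [2.57, 2.57, 3.14, 3.14, 3.14, 3.14, 3.14].

INTERFACE

Orientations are given as a unit quaternion [w, x, y, z].
In Python, from rig import status, cams, job, models, ctrl gives the robot as it stands.
- The arm moves only by the tool send_rows, never from a script. Its argument "moves" is a list of rows, each a list of 2 entries, a list of its own where there are three numbers: the shift along the tool's x, y, z in m, then the turn, a rotation vector about the tool's x, y, z in rad. A call has 1 to 20 rows; each row is the pose to reach, as a shift and turn from the pose commanded when the call began, along the tool's axes at that moment; what a row does not reach only later rows make up. A row lasts 1/8 s, in which the tool goes at most 62.5 mm and 10.7 degrees, less where a joint would pass 70% of its speed; a pose out of reach is approached as far as the arm can. A call with a gripper value outside its range is refused whole. "fingers" is the opening, from 0 (shut) to 1 (fully open), set as the call begins (left out, the last holds). The fingers move at their own pace and stop on an object; the grip force is fixed at half the most. Time passes only in rows, so rows that repeat a pose let the fingers close. It gives the time, the measured TCP pose, the force and the opening at its end, in the units of the state.
- status.sense(): the state, without advancing time (a new reading comes with each control period).
- cams.capture(name): name is "scene" or "top"; returns the picture (420x560x3 uint8, red, green, blue); there is no depth.
- cams.calibration(name): a dict with "mtx" (3x3 intrinsics, pixels), "position" and "attitude" of the camera in the world. Camera axes: x right, y down, z forward; pixel columns grow to the right and rows downward; lengths in m; the calibration is good to about 2 mm. A picture is of the moment at which its call begins. calibration takes no time and is no camera call.
- job.finish_job(): hands the job in, once; it reports no verdict.
Trained networks look in the newest picture that a camera, given by its name, has taken for a name from the list of things; names that differ only in an ending like _2 or _b are one class to them, and where a whole thing is asked for, a point or a joint stands for the part that bears it (a point fixed in the world has none). Each returns a list of dicts, best first, with "confidence" (0 to 1); they miss things now and then, are a little off and sometimes report something else, mostly with a low value. They report only what shows in the picture. A call takes as long as a camera call. They do not tell look-alikes from the thing itself.
- models.look_for(query, camera): "box" ([left, top, right, bottom] in pixels, round what is visible of it).
- models.masks_of(query, camera): "mask" (420x560 bool, what is visible of it) and "box" ([left, top, right, bottom] in pixels, round what is visible of it).
The state is a dict: "t": time; "qpos": joint angles; "dq": joint speeds; "joint_efforts": joint torques, N m; "eef_pos": TCP position; "eef_rot": TCP orientation; "contact_force": force on the tool from outside, world axes, zero at the start; "ft_torque": the same for the moment, N m; "opening": finger opening in m.
Only numpy, scipy, OpenCV 4.12 (cv2) and the standard library are available. Lean on these libraries where they do the work, as an engineer would, in place of code of your own. Each camera call takes 0.05 s, during which the arm holds its last target.

## Working session

There is one attempt and no reset: what is moved stays moved. The work goes in short steps, Python scripts to look and compute and a tool call to move; the robot and the scene stay as the last step left them, time stands still between calls to the robot, and variables do not carry over. Pictures are saved under pics/ and viewed, and the job is handed in when it is done.

Besides the shell and the picture viewer there is one more tool, called after "Call:" as name([rows], argument=value, ...), one row to a line, values as JSON. send_rows: Moves the arm, as the interface text tells. Its arguments: {"type":"object","properties":{"moves":{"type":"array","items":{"type":"array"}},"fingers":{"type":"number"}},"required":["moves"]}

```bash
ls; mkdir -p pics; python3 - <<'E'
from rig import status,cams,job,models,ctrl
import cv2,json
print(status.sense()); print(ctrl.tip_reach)
for n in("scene","top"):
    im=cams.capture(n); cv2.imwrite(f"pics/{n}0.png",im[:,:,::-1]); print(n,cams.calibration(n))
E
```

```text
pics
{'t': 0.0, 'qpos': array([-1.41181565,  0.6293465 ,  0.03845607,  1.51837251, -0.02698042,
        0.99628581, -0.02001704]), 'dq': array([-0.00042705, -0.00107929, -0.00024826,  0.00086716, -0.00150703,
        0.0011339 , -0.00049701]), 'joint_efforts': array([-6.67113709e-04, -5.63398540e+01,  1.22636843e+00, -1.93438804e+01,
        1.10927687e-02,  1.08393034e-02, -4.18325342e-06]), 'eef_pos': array([0.14473312, 0.63307527, 0.24738763]), 'eef_rot': array([-0.70197745,  0.70331158, -0.07936859,  0.07925345]), 'contact_force': array([-0.6728627 ,  0.11788277, -0.67229575]), 'ft_torque': array([-0.01529874, -0.01803652, -0.03633364]), 'opening': 0.08571916422375025}
0.017
scene {'mtx': array([[436.55094457,   0.        , 283.62482298],
       [  0.        , 436.55094457, 209.44743609],
       [  0.        ,   0.        ,   1.        ]]), 'position': array([0.00553876, 0.64324173, 0.63078802]), 'attitude': array([ 0.15114982, -0.28773833,  0.83327707, -0.44722445])}
top {'mtx': array([[524.9157156 ,   0.        , 277.07733279],
       [  0.        , 524.9157156 , 211.57853841],
       [  0.        ,   0.        ,   1.        ]]), 'position': array([ 0.36919415, -0.00788705,  1.32141056]), 'attitude': array([-0.0448069 ,  0.70790476, -0.70366542,  0.04145081])}
```

View pics/scene0.png

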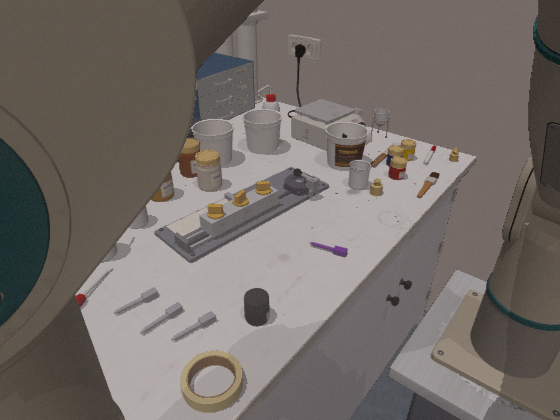

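View pics/top0.png

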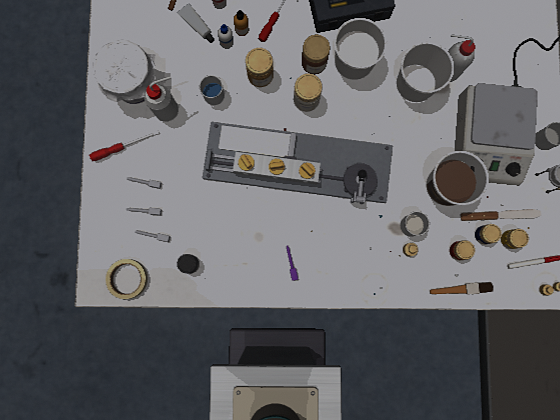

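The top view shows the stand at about (300,160), three bushings at (247,162), (277,167) and (307,171), the wheel at (360,180), three grey pins at left around (145,183), (145,211) and (153,236), and the jar at (188,264).

```bash
cat > h.py <<'E'
from rig import status,cams,job,models,ctrl
import cv2,numpy as np
from scipy.spatial.transform import Rotation as R
def rot(q): return R.from_quat([q[1],q[2],q[3],q[0]])
def bp(name,uv,z):
    c=cams.calibration(name); M=rot(c['attitude']).as_matrix()
    uv=np.atleast_2d(np.array(uv,float))
    d=(np.linalg.inv(c['mtx'])@np.c_[uv,np.ones(len(uv))].T).T@M.T
    p=c['position']; s=(z-p[2])/d[:,2]
    return p+d*s[:,None]
def pj(name,P):
    c=cams.calibration(name); M=rot(c['attitude']).as_matrix()
    q=(np.atleast_2d(P)-c['position'])@M; q=q@c['mtx'].T
    return q[:,:2]/q[:,2:]
def cap(name,tag,crop=None,scale=1):
    im=cams.capture(name)[:,:,::-1].copy()
    if crop: 
        l,t,r,b=crop; im=cv2.resize(im[t:b,l:r],None,fx=scale,fy=scale,interpolation=cv2.INTER_CUBIC)
    cv2.imwrite(f"pics/{tag}.png",im); return im
def maskinfo(q,cam):
    out=[]
    for d in models.masks_of(q,cam):
        m=d['mask']; ys,xs=np.nonzero(m)
        if len(xs)<3: continue
        c=np.array([xs.mean(),ys.mean()]); r=cv2.minAreaRect(np.c_[xs,ys].astype(np.float32))
        out.append((round(d['confidence'],2),c.round(1),len(xs),[round(float(b),1) for b in d['box']],r))
    return out
E
python3 - <<'E'
from h import *
im=cams.capture("top")[:,:,::-1]
cv2.imwrite("pics/st.png",cv2.resize(im[115:210,195:400],None,fx=3.9,fy=3.9,interpolation=cv2.INTER_CUBIC))
cv2.imwrite("pics/pn.png",cv2.resize(im[165:275,110:210],None,fx=5,fy=5,interpolation=cv2.INTER_CUBIC))
for q in("stand","carriage","bushing_1","pin_1","handle_grip","wheel","sample_jar","brass_weight","empty_beaker"):
    for o in maskinfo(q,"top"): print(q,o)
E
```

```text
stand (0.67, array([299.6, 161.9]), 10197, [202.6, 120.1, 391.2, 204.2], ((297.91241455078125, 163.24087524414062), (186.20726013183594, 62.47682571411133), 7.454299449920654))
stand (0.65, array([148.1, 210.4]), 142, [128.6, 205.8, 163.7, 214.4], ((145.0, 211.0), (6.0, 32.0), 90.0))
stand (0.48, array([415.4, 223.7]), 579, [399.8, 211.4, 430.3, 236.2], ((415.5, 223.0), (24.0, 29.0), 90.0))
bushing_1 (0.78, array([276.2, 166.3]), 170, [269.9, 158.4, 283.6, 175.2], ((276.0, 166.5), (13.0, 14.0), 90.0))
bushing_1 (0.78, array([246.2, 161.7]), 199, [238.7, 153.3, 253.9, 168.5], ((246.5, 161.5), (15.0, 15.0), 90.0))
bushing_1 (0.67, array([307.2, 170.1]), 205, [301.2, 162.9, 315.0, 179.7], ((307.5, 170.5), (15.0, 15.0), 90.0))
pin_1 (0.69, array([149.2, 182.6]), 137, [133.6, 179.5, 160.4, 189.1], ((146.30001831054688, 181.10000610351562), (30.35786247253418, 6.957010269165039), 18.434947967529297))
pin_1 (0.56, array([246.1, 161.8]), 193, [238.2, 155.9, 255.9, 168.4], ((246.5, 161.5), (15.0, 15.0), 0.0))
pin_1 (0.52, array([157.1, 236. ]), 83, [135.9, 233.7, 168.9, 239.1], ((153.40385437
[... 695 characters left out ...]
 36.869895935058594))
sample_jar (0.59, array([154.8, 183.6]), 44, [150.9, 180.9, 163.2, 190.7], ((154.57691955566406, 183.61538696289062), (9.60969066619873, 4.510671138763428), 11.309932708740234))
sample_jar (0.56, array([188. , 263.4]), 355, [178.4, 252.6, 202.0, 272.5], ((188.0, 263.5), (19.0, 22.0), 90.0))
sample_jar (0.24, array([360.2, 181. ]), 981, [342.4, 163.9, 381.7, 205.5], ((359.5, 181.49998474121094), (33.941123962402344, 36.769554138183594), 45.0))
brass_weight (0.67, array([409.7, 249.2]), 163, [402.5, 242.5, 418.4, 258.8], ((410.0, 249.0), (12.0, 14.0), 90.0))
empty_beaker (0.74, array([415. , 223.6]), 574, [401.4, 212.4, 427.9, 237.1], ((415.0, 223.0), (24.0, 28.0), 90.0))
```

View pics/st.png

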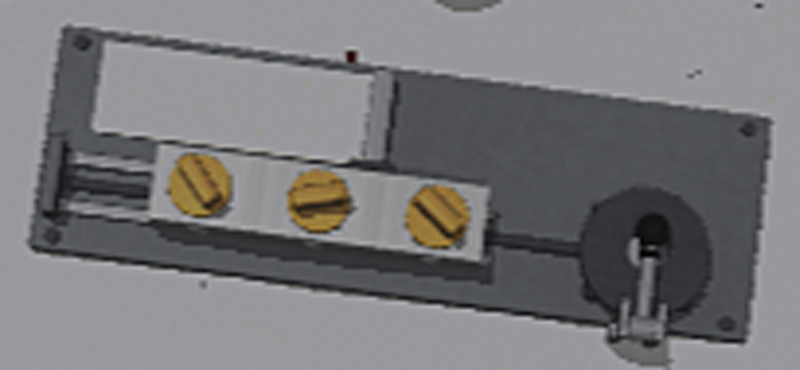

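View pics/pn.png

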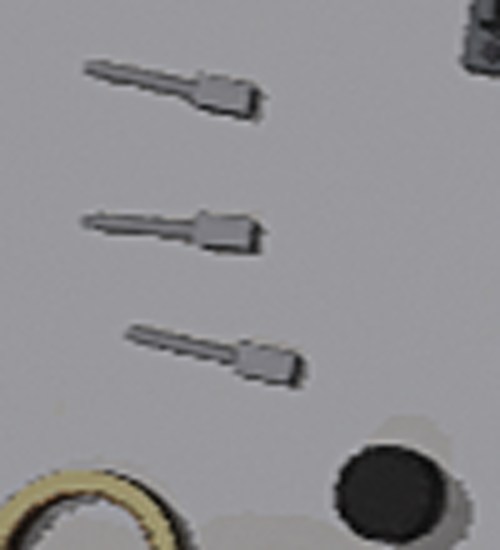

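```bash
cat > fit.py <<'E'
from h import *
from scipy.optimize import least_squares
def u(x,y,s=3.9,l=195,t=115): return [(x+.5)/s-.5+l,(y+.5)/s-.5+t]
T=lambda p,P:np.c_[p[0]+np.cos(p[2])*P[:,0]-np.sin(p[2])*P[:,1],p[1]+np.sin(p[2])*P[:,0]+np.cos(p[2])*P[:,1],P[:,2]]
# plate corners, image up=+x, left=+y
obs=np.array([u(65,27),u(771,117),u(745,343),u(30,250)])
P=np.array([[.105,.23,.012],[.105,-.24,.012],[-.045,-.24,.012],[-.045,.23,.012]])
f=lambda p:(pj("top",T(p,P))-obs).ravel()
r=least_squares(f,[.47,0,0]);print("stand",r.x,r.fun.round(2))
S=r.x
inv=lambda w:np.c_[(np.cos(S[2])*(w[:,0]-S[0])+np.sin(S[2])*(w[:,1]-S[1])),(-np.sin(S[2])*(w[:,0]-S[0])+np.cos(S[2])*(w[:,1]-S[1])),w[:,2]]
for n,px,z in(("blockTL",u(160,144),.058),("blockTR",u(489,186),.058),("blockBR",u(487,262),.058),("blockBL",u(152,219),.058),("fl3",u(200,185),.063),("fl2",u(320,201),.063),("fl1",u(438,216),.063),("disc",u(646,253),.036),("knob",u(652,228),.056),("hinge",u(637,328),.056)):
    print(n,(inv(bp("top",px,z))*1000).round(1)[0], bp("top",px,z)[0].round(4))
v=lambda x,y:u(x,y,5,110,165)
for h,t in((v(232,97),v(88,67)),(v(233,233),v(85,222)),(v(275,366),v(128,332))):
    a=bp("top",h,.008)[0];b=bp("top",t,.008)[0];print("pin",a.round(4),b.round(4),np.linalg.norm(a-b).round(4),np.degrees(np.arctan2(*(b-a)[[1,0]])).round(1))
for n,a,b in(("tab3",u(190,163),u(213,203)),("tab2",u(293,210),u(350,198)),("tab1",u(417,200),u(460,236))):
    a=bp("top",a,.085)[0];b=bp("top",b,.085)[0];print(n,((a+b)/2).round(4),np.linalg.norm(a-b).round(4),np.degrees(np.arctan2(*(b-a)[[1,0]])).round(1))
E
python3 fit.py
```

```text
stand [ 0.62893047 -0.0437798  -0.12586103] [-0.75 -0.06  0.41  0.22  0.8   0.02 -0.48 -0.22]
blockTL [ 24.9 149.5  58. ] [0.6724 0.1015 0.058 ]
blockTR [ 25.2 -59.4  58. ] [ 0.6465 -0.1059  0.058 ]
blockBR [-23.1 -64.1  58. ] [ 0.598  -0.1045  0.058 ]
blockBL [-23.4 147.7  58. ] [0.6242 0.1057 0.058 ]
fl3 [  1.  120.4  63. ] [0.645  0.0755 0.063 ]
fl2 [ 0.7 44.5 63. ] [6.352e-01 3.000e-04 6.300e-02]
fl1 [  0.9 -29.9  63. ] [ 0.6261 -0.0736  0.063 ]
disc [ 1.000e-01 -1.649e+02  3.600e+01] [ 0.6083 -0.2074  0.036 ]
knob [  12.4 -164.3   56. ] [ 0.6206 -0.2083  0.056 ]
hinge [ -51.9 -162.1   56. ] [ 0.557  -0.1981  0.056 ]
pin [0.5991 0.3068 0.008 ] [0.6142 0.3807 0.008 ] 0.0754 78.5
pin [0.5295 0.3039 0.008 ] [0.5347 0.379  0.008 ] 0.0752 86.1
pin [0.4624 0.2805 0.008 ] [0.4791 0.355  0.008 ] 0.0763 77.4
tab3 [0.6415 0.0732 0.085 ] 0.0289 -149.9
tab2 [ 0.6287 -0.0008  0.085 ] 0.0358 -77.6
tab1 [ 0.6204 -0.0727  0.085 ] 0.0346 -130.3
```

```bash
cat >> h.py <<'E'
S=np.array([0.6289+0.0007,-0.0438,-0.1259])
def st(x,y,z):
    c,s=np.cos(S[2]),np.sin(S[2]); return np.array([S[0]+c*x-s*y,S[1]+s*x+c*y,z])
def cur():
    s=status.sense(); return s['eef_pos'],rot(s['eef_rot']),s
def Rdown(a):
    z=np.array([np.cos(a),np.sin(a),0]); y=np.array([0,0,-1.]); return R.from_matrix(np.c_[np.cross(y,z),y,z])
def yaw():
    M=cur()[1].as_matrix(); return np.arctan2(M[1,2],M[0,2])
def go(p,adeg,name=""):
    """print shift+rotvec in current tool axes to reach TCP p with jaw yaw adeg (mod 180 nearest)"""
    P,Rc,s=cur(); a=np.radians(adeg); 
    d=Rc.inv().apply(np.array(p)-P); r=(Rc.inv()*Rdown(a)).as_rotvec()
    print(name,"shift",d.round(4).tolist(),"rot",r.round(3).tolist(),"mm",round(np.linalg.norm(d)*1000,1),"deg",round(np.degrees(np.linalg.norm(r)),1))
def rep():
    P,Rc,s=cur();M=Rc.as_matrix()
    print("t",round(s['t'],2),"pos",P.round(4),"jawyaw",round(float(np.degrees(yaw())),1),"ydir",M[:,1].round(3),"F",s['contact_force'].round(1),"op",round(s['opening'],4),"q",s['qpos'].round(2))
E
python3 - <<'E'
from h import *
rep(); print(cur()[1].as_matrix().round(3))
for n,y in((1,-.030),(2,.045),(3,.120)): print(n,st(0,y,.085).round(4),st(-.024-.015,y,.04).round(4))
go(st(0,.12,.14),-150+90); go(st(0,.12,.14),-150+270)
E
```

```text
t 0.6 pos [0.1448 0.6337 0.2483] jawyaw 77.1 ydir [-0.  0. -1.] F [-0.1 -0.2  0.3] op 0.0854 q [-1.41  0.63  0.04  1.52 -0.03  1.   -0.02]
[[ 0.975 -0.     0.223]
 [-0.223  0.     0.975]
 [-0.    -1.     0.   ]]
1 [ 0.6258 -0.0736  0.085 ] [ 0.5871 -0.0687  0.04  ]
2 [0.6353 0.0008 0.085 ] [0.5966 0.0057 0.04  ]
3 [0.6447 0.0753 0.085 ] [0.606  0.0801 0.04  ]
 shift [0.6117, 0.1083, -0.433] rot [0.0, 2.393, -0.0] mm 757.2 deg 137.1
 shift [0.6117, 0.1083, -0.433] rot [-0.0, -0.748, -0.0] mm 757.2 deg 42.9
```

Call:
send_rows([
  [[0.612,0.06,-0.433],[0,-0.748,0]],
  [[0.612,0.06,-0.433],[0,-0.748,0]],
  [[0.612,0.06,-0.433],[0,-0.748,0]],
  [[0.612,0.06,-0.433],[0,-0.748,0]],
  [[0.612,0.06,-0.433],[0,-0.748,0]],
  [[0.612,0.06,-0.433],[0,-0.748,0]],
  [[0.612,0.06,-0.433],[0,-0.748,0]],
  [[0.612,0.06,-0.433],[0,-0.748,0]],
  [[0.612,0.06,-0.433],[0,-0.748,0]],
  [[0.612,0.06,-0.433],[0,-0.748,0]],
  [[0.612,0.06,-0.433],[0,-0.748,0]],
  [[0.612,0.06,-0.433],[0,-0.748,0]],
  [[0.612,0.06,-0.433],[0,-0.748,0]],
  [[0.612,0.06,-0.433],[0,-0.748,0]],
  [[0.612,0.06,-0.433],[0,-0.748,0]],
  [[0.612,0.06,-0.433],[0,-0.748,0]],
], fingers=0.5)

```text
t: 2.6
eef_pos: [0.6444, 0.0768, 0.1887]
eef_rot: [0.683, -0.683, -0.184, 0.184]
contact_force: [0.3, 0.8, 0.4]
opening: 0.0425
```

```bash
python3 - <<'E'
from h import *
rep(); cap("scene","s1"); 
go(st(0,.12,.085),120)
E
```

```text
t 2.6 pos [0.6444 0.0768 0.1887] jawyaw 120.1 ydir [ 0.     0.001 -1.   ] F [0.3 0.8 0.4] op 0.0425 q [-0.06  0.69 -0.17  1.58  0.14  0.88  1.82]
 shift [-0.0005, 0.1036, -0.0012] rot [-0.0, 0.002, 0.0] mm 103.6 deg 0.1
```

View pics/s1.png

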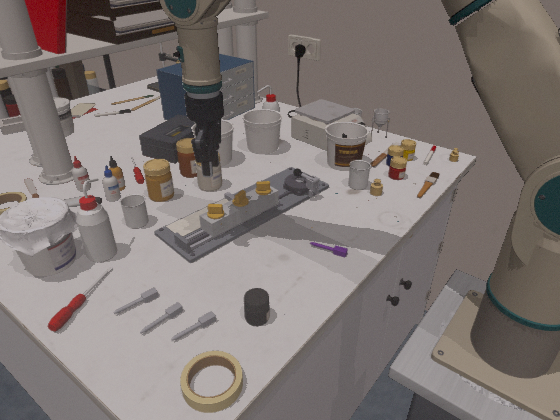

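The gripper at (210,150) hovers over bushing 3 at (215,210), and the view is clear. Now I'll lower it.

Call:
send_rows([
  [[0,0.05,-0.001],[0,0,0]],
  [[-0.0005,0.09,-0.001],[0,0,0]],
  [[-0.0005,0.103,-0.001],[0,0,0]],
  [[-0.0005,0.103,-0.001],[0,0,0]],
])

```text
t: 3.15
eef_pos: [0.6449, 0.0744, 0.0852]
eef_rot: [0.683, -0.683, -0.183, 0.183]
contact_force: [0.2, -0.2, 1.7]
opening: 0.0425
```

Call:
send_rows([
  [[0,0,0],[0,0,0]],
  [[0,0,0],[0,0,0]],
  [[0,0,0],[0,0,0]],
  [[0,0,0],[0,0,0]],
], fingers=0.0)

```text
t: 3.65
eef_pos: [0.6463, 0.0746, 0.0872]
eef_rot: [0.683, -0.683, -0.184, 0.182]
contact_force: [0.1, 1.3, 6.4]
opening: 0.0104
```

Call:
send_rows([
  [[0,0,0],[0,0.12,0]],
  [[0,0,0],[0,0.24,0]],
  [[0,0,0],[0,0.36,0]],
  [[0,0,0],[0,0.48,0]],
  [[0,0,0],[0,0.6,0]],
  [[0,0,0],[0,0.65,0]],
  [[0,0,0],[0,0.65,0]],
  [[0,0,0],[0,0.65,0]],
])

```text
t: 4.65
eef_pos: [0.6465, 0.0744, 0.0873]
eef_rot: [0.706, -0.705, 0.044, -0.046]
contact_force: [-0.2, 1.3, 6.6]
opening: 0.0102
```

```bash
python3 - <<'E'
from h import *
rep()
E
```

```text
t 4.65 pos [0.6465 0.0744 0.0873] jawyaw 82.7 ydir [ 0.004  0.001 -1.   ] F [-0.2  1.3  6.6] op 0.0102 q [-0.18  0.82  0.03  1.64 -0.04  0.67  1.32]
```

Call:
send_rows([
  [[0,0,0],[0,0,0]],
  [[0,0,0],[0,0,0]],
  [[0,0,0],[0,0,0]],
  [[0,-0.03,0],[0,0,0]],
  [[0,-0.06,0],[0,0,0]],
  [[0,-0.06,0],[0,0,0]],
], fingers=0.45)

```text
t: 5.4
eef_pos: [0.6468, 0.0741, 0.1477]
eef_rot: [0.706, -0.705, 0.043, -0.047]
contact_force: [0.5, -0.6, -0.3]
opening: 0.0384
```

```bash
python3 - <<'E'
from h import *
rep()
go(st(0,.045,.14),12.4)
E
```

```text
t 5.4 pos [0.6468 0.0741 0.1477] jawyaw 82.7 ydir [ 0.005  0.001 -1.   ] F [ 0.5 -0.6 -0.3] op 0.0384 q [-0.18  0.74  0.04  1.61 -0.04  0.79  1.32]
 shift [-0.0022, 0.0076, -0.0741] rot [-0.004, 1.227, 0.003] mm 74.6 deg 70.3
```

Call:
send_rows([
  [[-0.002,0.005,-0.04],[0,0.18,0]],
  [[-0.002,0.005,-0.074],[-0.001,0.36,0.001]],
  [[-0.002,0.005,-0.074],[-0.002,0.54,0.002]],
  [[-0.002,0.005,-0.074],[-0.003,0.72,0.002]],
  [[-0.002,0.005,-0.074],[-0.004,0.9,0.003]],
  [[-0.002,0.005,-0.074],[-0.004,1.08,0.003]],
  [[-0.002,0.005,-0.074],[-0.004,1.227,0.003]],
  [[-0.002,0.005,-0.074],[-0.004,1.227,0.003]],
  [[-0.002,0.04,-0.074],[-0.004,1.227,0.003]],
  [[-0.002,0.059,-0.074],[-0.004,1.227,0.003]],
  [[-0.002,0.059,-0.074],[-0.004,1.227,0.003]],
])

```text
t: 6.78
eef_pos: [0.6322, 0.0009, 0.0845]
eef_rot: [-0.549, 0.553, -0.445, 0.44]
contact_force: [-0.1, 0.2, 0.2]
opening: 0.0383
```

Call:
send_rows([
  [[0,0,0],[0,0,0]],
  [[0,0,0],[0,0,0]],
  [[0,0,0],[0,0,0]],
  [[0,0,0],[0,0,0]],
], fingers=0.0)

```text
t: 7.28
eef_pos: [0.6345, 0.0006, 0.0874]
eef_rot: [-0.55, 0.552, -0.443, 0.442]
contact_force: [-0.3, -0.6, 5.9]
opening: 0.0103
```

Call:
send_rows([
  [[0,0,0],[0,-0.15,0]],
  [[0,0,0],[0,-0.3,0]],
  [[0,0,0],[0,-0.45,0]],
  [[0,0,0],[0,-0.6,0]],
  [[0,0,0],[0,-0.75,0]],
  [[0,0,0],[0,-0.9,0]],
  [[0,0,0],[0,-1.05,0]],
  [[0,0,0],[0,-1.2,0]],
  [[0,0,0],[0,-1.229,0]],
  [[0,0,0],[0,-1.229,0]],
  [[0,0,0],[0,-1.229,0]],
])

```text
t: 8.65
eef_pos: [0.6347, 0.0009, 0.0874]
eef_rot: [-0.705, 0.706, -0.045, 0.043]
contact_force: [0.4, 0.3, 5.6]
opening: 0.0101
```

```bash
python3 - <<'E'
from h import *
rep()
cap("top","t2",(195,115,400,210),3.9)
E
```

```text
t 8.65 pos [0.6347 0.0009 0.0874] jawyaw 82.9 ydir [-0.002 -0.001 -1.   ] F [0.4 0.3 5.6] op 0.0101 q [-0.05  0.8   0.    1.68 -0.    0.65  1.4 ]
```

Call:
send_rows([
  [[0,0,0],[0,0,0]],
  [[0,0,0],[0,0,0]],
  [[0,0,0],[0,0,0]],
  [[0,-0.03,0],[0,0,0]],
  [[0,-0.06,0],[0,0,0]],
  [[0,-0.06,0],[0,0,0]],
], fingers=0.45)

```text
t: 9.45
eef_pos: [0.6356, 0.0009, 0.1486]
eef_rot: [-0.705, 0.706, -0.044, 0.044]
contact_force: [0.4, -0.4, -0.3]
opening: 0.0383
```

```bash
python3 - <<'E'
from h import *
rep()
go(st(0,-.03,.14),139.7);go(st(0,-.03,.088),139.7)
E
```

```text
t 9.45 pos [0.6356 0.0009 0.1486] jawyaw 82.8 ydir [ 0.    -0.001 -1.   ] F [ 0.4 -0.4 -0.3] op 0.0383 q [-0.05  0.72  0.01  1.65 -0.    0.77  1.4 ]
 shift [-0.0005, 0.0086, -0.0751] rot [0.001, -0.992, -0.0] mm 75.6 deg 56.9
 shift [-0.0005, 0.0606, -0.0751] rot [0.001, -0.992, -0.0] mm 96.5 deg 56.9
```

View pics/t2.png

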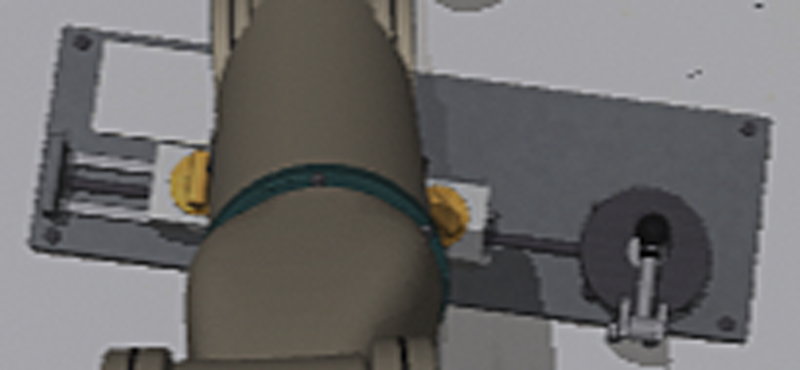

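The arm covers the middle; bushing 3 at (190,185) in the crop is now aligned.

Call:
send_rows([
  [[0,0.005,-0.04],[0,-0.18,0]],
  [[0,0.005,-0.075],[0,-0.36,0]],
  [[0,0.005,-0.075],[0,-0.54,0]],
  [[0,0.005,-0.075],[0,-0.72,0]],
  [[0,0.005,-0.075],[0,-0.9,0]],
  [[0,0.005,-0.075],[0,-0.992,0]],
  [[0,0.005,-0.075],[0,-0.992,0]],
  [[0,0.04,-0.075],[0,-0.992,0]],
  [[0,0.0585,-0.075],[0,-0.992,0]],
  [[0,0.0585,-0.075],[0,-0.992,0]],
])

```text
t: 10.7
eef_pos: [0.6229, -0.0734, 0.0861]
eef_rot: [0.643, -0.641, -0.294, 0.3]
contact_force: [-0.1, -0.6, 0.0]
opening: 0.0387
```

Call:
send_rows([
  [[0,0,0],[0,0,0]],
  [[0,0,0],[0,0,0]],
  [[0,0,0],[0,0,0]],
  [[0,0,0],[0,0,0]],
], fingers=0.0)

```text
t: 11.2
eef_pos: [0.6252, -0.0735, 0.0891]
eef_rot: [0.642, -0.642, -0.296, 0.298]
contact_force: [-1.1, -0.7, 5.7]
opening: 0.0102
```

Call:
send_rows([
  [[0,0,0],[0,0.15,0]],
  [[0,0,0],[0,0.3,0]],
  [[0,0,0],[0,0.45,0]],
  [[0,0,0],[0,0.6,0]],
  [[0,0,0],[0,0.75,0]],
  [[0,0,0],[0,0.9,0]],
  [[0,0,0],[0,0.993,0]],
  [[0,0,0],[0,0.993,0]],
  [[0,0,0],[0,0.993,0]],
])

```text
t: 12.32
eef_pos: [0.6253, -0.0735, 0.0891]
eef_rot: [-0.705, 0.706, -0.045, 0.044]
contact_force: [0.1, 0.8, 6.3]
opening: 0.0104
```

```bash
python3 - <<'E'
from h import *
rep()
E
```

```text
t 12.32 pos [ 0.6253 -0.0735  0.0891] jawyaw 82.8 ydir [-0.002 -0.001 -1.   ] F [0.1 0.8 6.3] op 0.0104 q [ 0.07  0.8   0.01  1.7  -0.01  0.65  1.53]
```

Call:
send_rows([
  [[0,0,0],[0,0,0]],
  [[0,0,0],[0,0,0]],
  [[0,0,0],[0,0,0]],
  [[0,-0.03,0],[0,0,0]],
  [[0,-0.08,0],[0,0,0]],
  [[0,-0.08,0],[0,0,0]],
], fingers=0.45)

```text
t: 13.08
eef_pos: [0.6275, -0.0739, 0.1718]
eef_rot: [-0.705, 0.706, -0.043, 0.046]
contact_force: [-0.2, 0.3, 0.3]
opening: 0.0387
```

```bash
python3 - <<'E'
from h import *
rep()
go([.5991,.3068,.12],78.5+90);go([.5991,.3068,.12],78.5-90)
E
```

```text
t 13.07 pos [ 0.6275 -0.0739  0.1718] jawyaw 82.8 ydir [ 0.003 -0.002 -1.   ] F [-0.2  0.3  0.3] op 0.0387 q [ 0.06  0.69  0.02  1.65 -0.01  0.8   1.53]
 shift [-0.0762, 0.0511, 0.3741] rot [0.004, -1.496, 0.002] mm 385.2 deg 85.7
 shift [-0.0762, 0.0511, 0.3741] rot [-0.002, 1.645, 0.004] mm 385.2 deg 94.3
```

Call:
send_rows([
  [[-0.01,0,0.06],[0,0.18,0]],
  [[-0.02,0,0.12],[0,0.36,0]],
  [[-0.03,0.01,0.18],[0,0.54,0]],
  [[-0.04,0.02,0.24],[0,0.72,0]],
  [[-0.06,0.03,0.3],[0,0.9,0]],
  [[-0.076,0.04,0.36],[0,1.08,0]],
  [[-0.076,0.05,0.374],[0,1.26,0]],
  [[-0.076,0.05,0.374],[0,1.44,0]],
  [[-0.076,0.05,0.374],[-0.002,1.62,0.004]],
  [[-0.076,0.05,0.374],[-0.002,1.645,0.004]],
  [[-0.076,0.05,0.374],[-0.002,1.645,0.004]],
])

```text
t: 14.45
eef_pos: [0.5956, 0.3069, 0.1171]
eef_rot: [0.446, -0.451, 0.549, -0.545]
contact_force: [-0.8, -0.5, -0.3]
opening: 0.0385
```

```bash
python3 - <<'E'
from h import *
rep()
im=cap("top","t3"); cv2.imwrite("pics/t3a.png",cv2.resize(im[115:210,195:400],None,fx=3.9,fy=3.9,interpolation=cv2.INTER_CUBIC))
cap("scene","s3",(90,170,340,345),3.2)
E
```

```text
t 14.45 pos [0.5956 0.3069 0.1171] jawyaw -11.3 ydir [-0.009  0.    -1.   ] F [-0.8 -0.5 -0.3] op 0.0385 q [-0.79  0.86  0.49  1.57 -0.51  0.85 -0.29]
```

View pics/t3a.png

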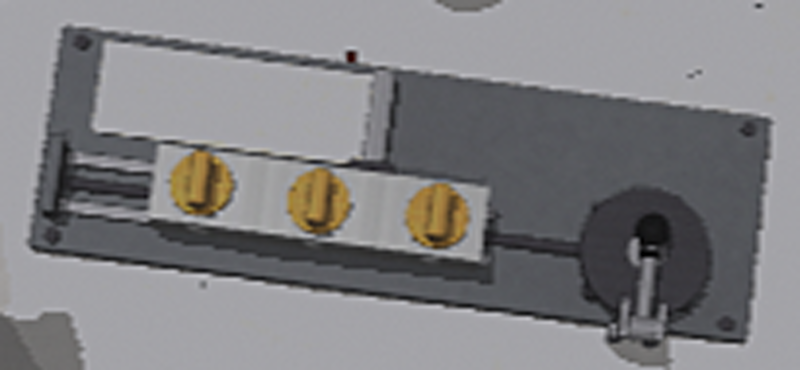

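View pics/t3.png

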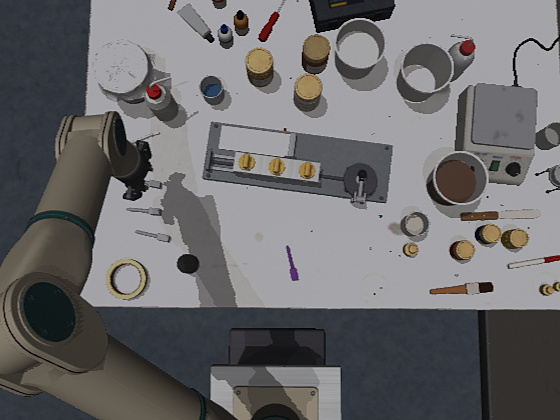

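View pics/s3.png

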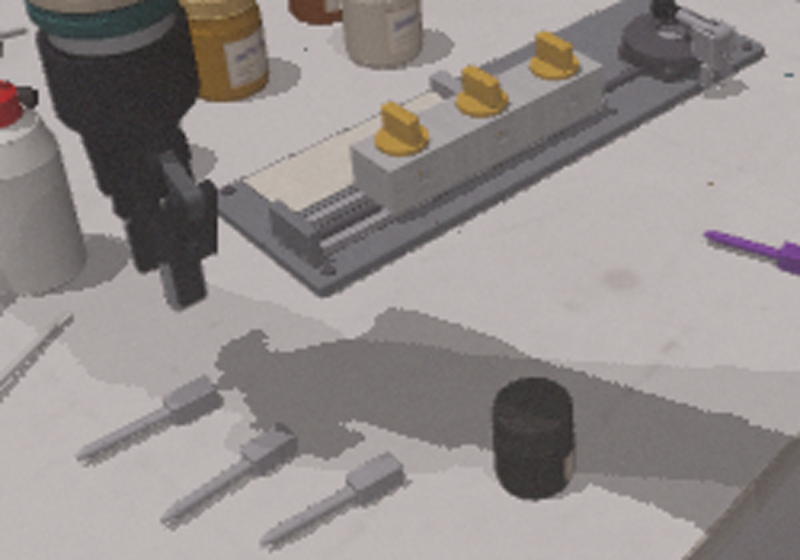

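```bash
python3 - <<'E'
from h import *
for x,y in((192,396),(268,449),(375,476)): print(bp("scene",[x/3.2+90,y/3.2+170],.016)[0].round(4))
go([.5991,.3068,.030],-11.5); go([.5991,.3068,.023],-11.5)
E
```

```text
[0.5925 0.3119 0.016 ]
[0.5219 0.3118 0.016 ]
[0.4573 0.2874 0.016 ]
 shift [-0.0006, 0.0875, 0.0039] rot [0.009, 0.002, 0.001] mm 87.6 deg 0.5
 shift [-0.0006, 0.0945, 0.004] rot [0.009, 0.002, 0.001] mm 94.6 deg 0.5
```

Call:
send_rows([
  [[0,0.05,0.002],[0.009,0.002,0.001]],
  [[0,0.08,0.002],[0.009,0.002,0.001]],
  [[0,0.092,0.002],[0.009,0.002,0.001]],
  [[0,0.092,0.002],[0.009,0.002,0.001]],
])

```text
t: 15.05
eef_pos: [0.5973, 0.3064, 0.0255]
eef_rot: [-0.447, 0.447, -0.548, 0.548]
contact_force: [-0.2, 0.9, 0.3]
opening: 0.0387
```

Call:
send_rows([
  [[0,0,0],[0,0,0]],
  [[0,0,0],[0,0,0]],
  [[0,0,0],[0,0,0]],
  [[0,0,0],[0,0,0]],
  [[0,0,0],[0,0,0]],
], fingers=0.0)

```text
t: 15.68
eef_pos: [0.5985, 0.3071, 0.0275]
eef_rot: [-0.448, 0.446, -0.547, 0.548]
contact_force: [-0.2, 0.7, 6.1]
opening: 0.0136
```

```bash
python3 - <<'E'
from h import *
rep();cap("scene","s4",(90,170,340,345),3.2)
E
```

```text
t 15.68 pos [0.5985 0.3071 0.0275] jawyaw -11.6 ydir [ 0.004  0.001 -1.   ] F [-0.2  0.7  6.1] op 0.0136 q [-0.75  0.98  0.43  1.6  -0.57  0.69 -0.25]
```

View pics/s4.png

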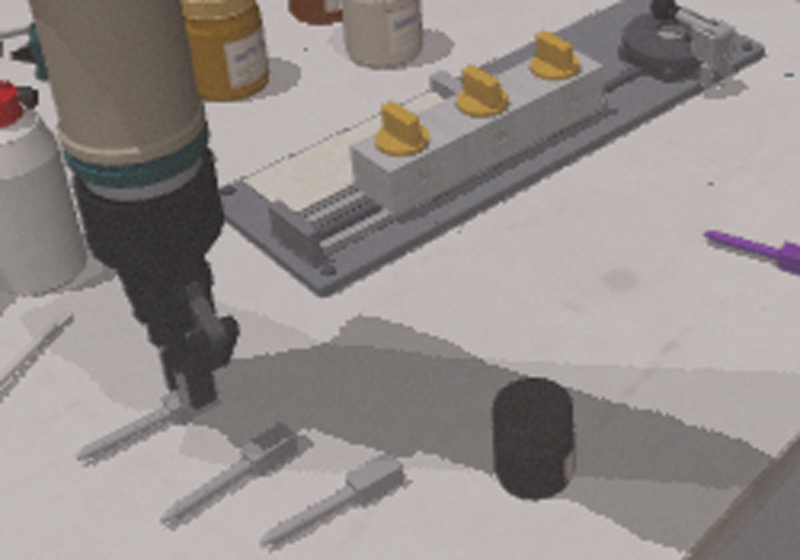

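Call:
send_rows([
  [[0,-0.03,0],[0,0,0]],
  [[0,-0.08,0],[0,0,0]],
  [[0,-0.11,0],[0,0,0]],
  [[0,-0.11,0],[0,0,0]],
])

```text
t: 16.23
eef_pos: [0.5989, 0.3074, 0.1389]
eef_rot: [-0.449, 0.445, -0.547, 0.548]
contact_force: [-0.2, 0.4, -0.7]
opening: 0.0132
```

```bash
python3 - <<'E'
from h import *
rep();go(st(-.115,.12,.12),-97.2)
cap("scene","s5",(90,170,340,345),3.2)
E
```

```text
t 16.23 pos [0.5989 0.3074 0.1389] jawyaw -11.6 ydir [ 0.006  0.003 -1.   ] F [-0.2  0.4 -0.7] op 0.0132 q [-0.8   0.84  0.51  1.56 -0.5   0.87 -0.31]
 shift [0.2271, 0.0179, -0.0234] rot [-0.001, 1.495, -0.007] mm 229.0 deg 85.6
```

View pics/s5.png

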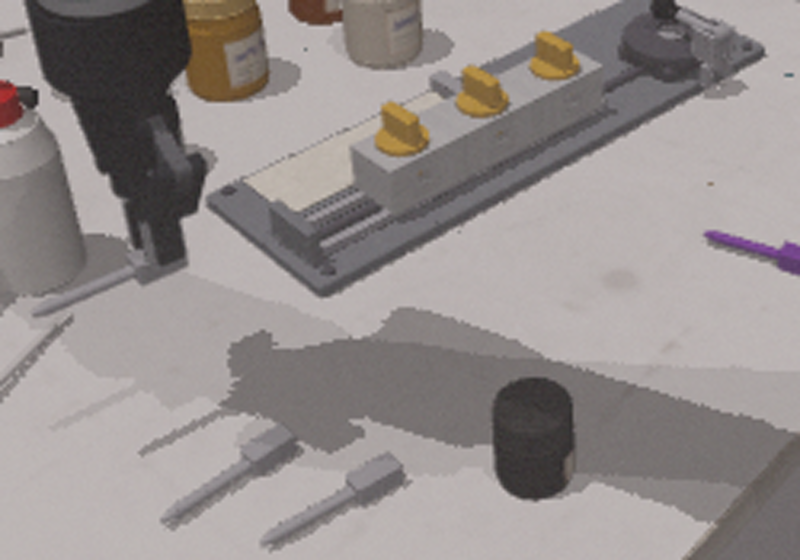

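Call:
send_rows([
  [[0.06,0,-0.005],[0,0,0]],
  [[0.12,0.005,-0.01],[0,0.18,0]],
  [[0.18,0.01,-0.015],[0,0.36,0]],
  [[0.227,0.018,-0.023],[0,0.54,0]],
  [[0.227,0.018,-0.023],[0,0.72,0]],
  [[0.227,0.018,-0.023],[0,0.9,0]],
  [[0.227,0.018,-0.023],[0,1.08,0]],
  [[0.227,0.018,-0.023],[0,1.26,0]],
  [[0.227,0.018,-0.023],[0,1.44,0]],
  [[0.227,0.018,-0.023],[-0.001,1.495,-0.007]],
  [[0.227,0.018,-0.023],[-0.001,1.495,-0.007]],
  [[0.227,0.018,-0.023],[-0.001,1.495,-0.007]],
])

```text
t: 17.77
eef_pos: [0.5285, 0.0889, 0.117]
eef_rot: [0.046, -0.042, -0.704, 0.707]
contact_force: [0.0, 0.1, -0.9]
opening: 0.0134
```

```bash
python3 - <<'E'
from h import *
rep();go(st(-.115,.12,.0595),-97.2)
E
```

```text
t 17.77 pos [0.5285 0.0889 0.117 ] jawyaw -97.2 ydir [-0.006 -0.003 -1.   ] F [ 0.   0.1 -0.9] op 0.0134 q [-0.73  0.83  0.84  1.96 -0.89  0.78 -1.05]
 shift [-0.0023, 0.0574, -0.0012] rot [-0.004, 0.0, 0.006] mm 57.5 deg 0.4
```

Call:
send_rows([
  [[-0.0025,0.04,-0.001],[-0.004,0,0.006]],
  [[-0.0025,0.0575,-0.001],[-0.004,0,0.006]],
  [[-0.0025,0.0575,-0.001],[-0.004,0,0.006]],
  [[-0.0025,0.0575,-0.001],[-0.004,0,0.006]],
])

```text
t: 18.27
eef_pos: [0.532, 0.0891, 0.0609]
eef_rot: [-0.044, 0.046, 0.706, -0.706]
contact_force: [0.0, -0.1, -0.9]
opening: 0.014
```

```bash
python3 - <<'E'
from h import *
rep();go(st(-.115,.12,.0595),-97.2)
P=cur()[0]; p=cap("scene","s6",(90,150,340,325),3.2)
c,s=np.cos(S[2]),np.sin(S[2]);d=P-[S[0],S[1],0];print("stand frame tcp",c*d[0]+s*d[1],-s*d[0]+c*d[1])
# predicted: mouth 3, tip, head
q=np.array([st(-.024,.12,.04),st(-.115+.073,.12,.04),st(-.115,.12,.04),st(-.024,.0455-.03,.04)])
print(((pj("scene",q)-[90,150])*3.2).round(0)); 
q=np.array([st(-.024,.12,.04),st(-.115+.073,.12,.04),st(-.115,.12,.04)]);print(pj("top",q))
cap("top","t6",(195,115,400,255),3.9)
E
```

```text
t 18.27 pos [0.532  0.0891 0.0609] jawyaw -97.3 ydir [ 0.003  0.    -1.   ] F [ 0.  -0.1 -0.9] op 0.014 q [-0.67  0.9   0.73  1.98 -1.    0.67 -0.97]
 shift [0.0014, 0.0014, -0.0004] rot [0.001, -0.001, -0.003] mm 2.0 deg 0.2
stand frame tcp -0.11356264491988956 0.1195935154180747
[[425. 238.]
 [440. 248.]
 [507. 293.]
 [532. 182.]]
[[245.2636485  173.61356482]
 [244.2534882  180.6977341 ]
 [240.12206085 209.67108687]]
```

View pics/s6.png

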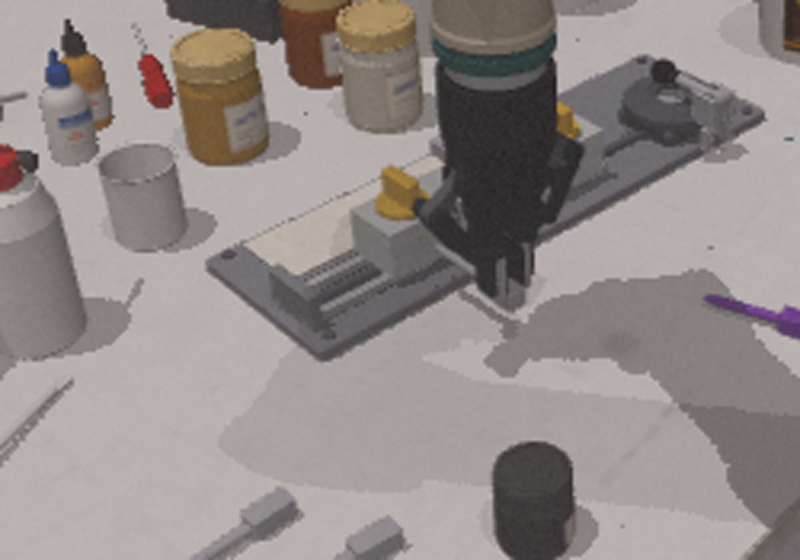

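View pics/t6.png

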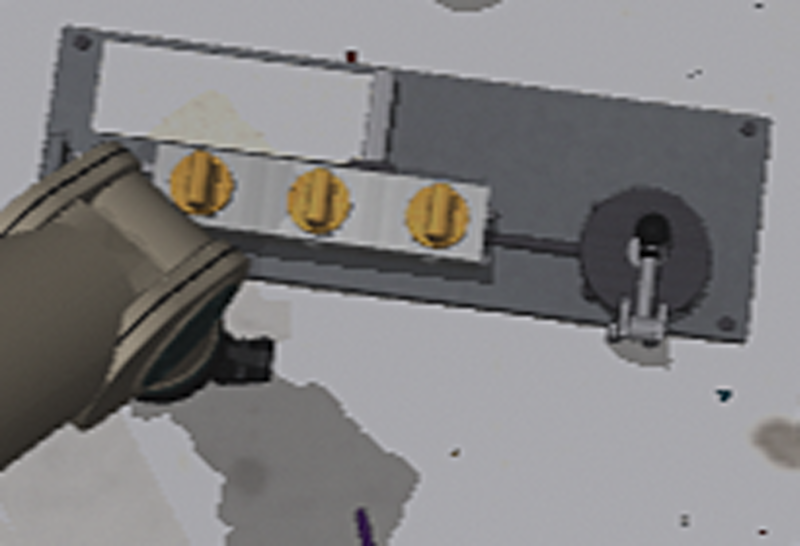

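```bash
python3 - <<'E'
from h import *
im=cams.capture("scene")[:,:,::-1]
cv2.imwrite("pics/s6b.png",cv2.resize(im[190:260,195:275],None,fx=8,fy=8,interpolation=cv2.INTER_CUBIC))
E
```

```text
(no output)
```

View pics/s6b.png

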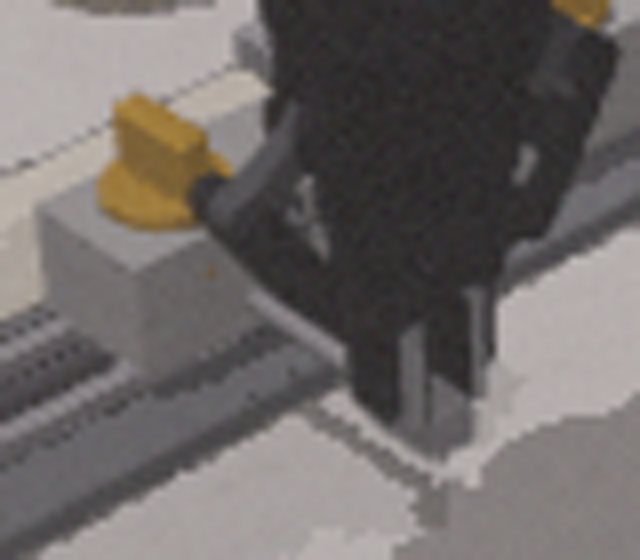

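Call:
send_rows([
  [[0,0.0014,-0.0004],[0,0,0]],
  [[-0.008,0.0014,-0.0004],[0,0,0]],
  [[-0.014,0.0014,-0.0004],[0,0,0]],
  [[-0.018,0.0014,-0.0004],[0,0,0]],
  [[-0.022,0.0014,-0.0004],[0,0,0]],
  [[-0.025,0.0014,-0.0004],[0,0,0]],
  [[-0.025,0.0014,-0.0004],[0,0,0]],
])

```text
t: 19.3
eef_pos: [0.5564, 0.0867, 0.0587]
eef_rot: [-0.044, 0.045, 0.706, -0.706]
contact_force: [-0.7, -0.9, -0.1]
opening: 0.0134
```

```bash
cat >> h.py <<'E'
def sf():
    P=cur()[0];c,s=np.cos(S[2]),np.sin(S[2]);d=P-[S[0],S[1],0];F=cur()[2]['contact_force'];print("stand tcp",(c*d[0]+s*d[1]).round(4),(-s*d[0]+c*d[1]).round(4),"z",P[2].round(4),"Fst",round(c*F[0]+s*F[1],1),round(-s*F[0]+c*F[1],1),F[2].round(1))
E
python3 - <<'E'
from h import *
rep();sf()
E
```

```text
t 19.3 pos [0.5564 0.0867 0.0587] jawyaw -97.2 ydir [ 0.002  0.    -1.   ] F [-0.7 -0.9 -0.1] op 0.0134 q [-0.65  0.93  0.75  1.92 -0.98  0.71 -1.  ]
stand tcp -0.089 0.1202 z 0.0587 Fst -0.6 -1.0 -0.1
```

Call:
send_rows([
  [[-0.006,0,0],[0,0,0]],
  [[-0.012,0,0],[0,0,0]],
  [[-0.018,0,0],[0,0,0]],
  [[-0.024,0,0],[0,0,0]],
  [[-0.03,0,0],[0,0,0]],
  [[-0.03,0,0],[0,0,0]],
])

```text
t: 20.05
eef_pos: [0.5865, 0.0827, 0.0587]
eef_rot: [-0.044, 0.045, 0.706, -0.706]
contact_force: [-0.2, -0.0, -0.4]
opening: 0.0137
```

```bash
python3 - <<'E'
from h import *
rep();sf()
im=cams.capture("scene")[:,:,::-1]
cv2.imwrite("pics/s7.png",cv2.resize(im[190:260,195:275],None,fx=8,fy=8,interpolation=cv2.INTER_CUBIC))
E
```

```text
t 20.05 pos [0.5865 0.0827 0.0587] jawyaw -97.2 ydir [ 0.002  0.    -1.   ] F [-0.2 -0.  -0.4] op 0.0137 q [-0.63  0.96  0.76  1.84 -0.95  0.76 -1.03]
stand tcp -0.0586 0.1201 z 0.0587 Fst -0.1 -0.1 -0.4
```

View pics/s7.png

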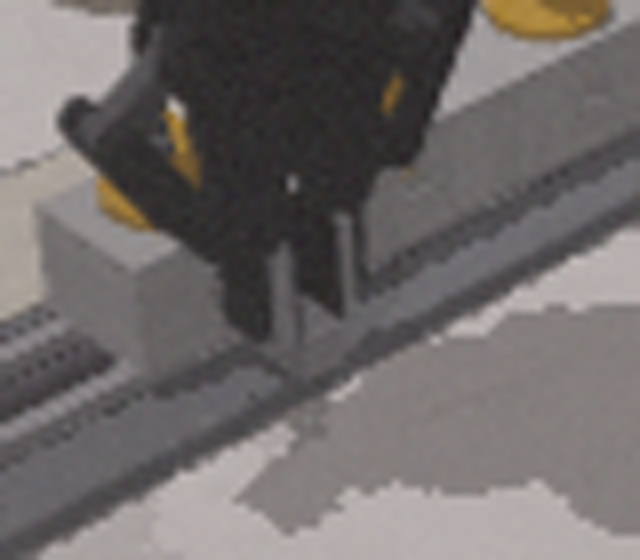

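Call:
send_rows([
  [[-0.006,0,0],[0,0,0]],
  [[-0.012,0,0],[0,0,0]],
  [[-0.016,0,0],[0,0,0]],
  [[-0.019,0,0],[0,0,0]],
  [[-0.021,0,0],[0,0,0]],
  [[-0.022,0,0],[0,0,0]],
  [[-0.022,0,0],[0,0,0]],
])

```text
t: 20.98
eef_pos: [0.6036, 0.0807, 0.058]
eef_rot: [-0.047, 0.042, 0.706, -0.705]
contact_force: [-9.0, 1.0, 4.1]
opening: 0.0136
```

```bash
python3 - <<'E'
from h import *
rep();sf()
im=cams.capture("scene")[:,:,::-1]
cv2.imwrite("pics/s8.png",cv2.resize(im[190:260,195:275],None,fx=8,fy=8,interpolation=cv2.INTER_CUBIC))
E
```

```text
t 20.98 pos [0.6036 0.0807 0.058 ] jawyaw -97.2 ydir [-0.007  0.003 -1.   ] F [-9.   1.   4.1] op 0.0136 q [-0.61  0.98  0.77  1.78 -0.93  0.8  -1.06]
stand tcp -0.0414 0.1203 z 0.058 Fst -9.1 -0.2 4.1
```

View pics/s8.png

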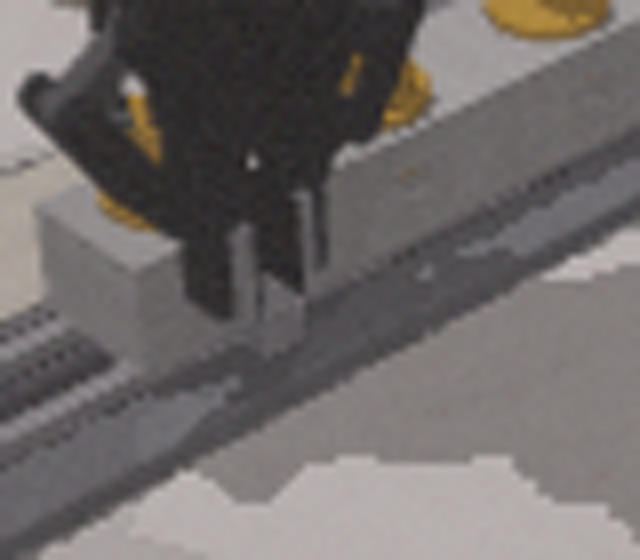

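Call:
send_rows([
  [[-0.003,0,0],[0,0,0]],
  [[-0.005,0,0],[0,0,0]],
  [[-0.005,0,0],[0,0,0]],
])

```text
t: 21.4
eef_pos: [0.6039, 0.0807, 0.0577]
eef_rot: [-0.051, 0.039, 0.707, -0.704]
contact_force: [-19.8, 1.4, 12.8]
opening: 0.0135
```

```bash
python3 - <<'E'
from h import *
rep();sf()
E
```

```text
t 21.4 pos [0.6039 0.0807 0.0577] jawyaw -97.2 ydir [-0.017  0.005 -1.   ] F [-19.8   1.4  12.8] op 0.0135 q [-0.61  0.98  0.77  1.77 -0.93  0.82 -1.06]
stand tcp -0.0411 0.1202 z 0.0577 Fst -19.8 -1.1 12.8
```

Call:
send_rows([
  [[0.004,0,0],[0,0,0]],
  [[0.005,0,0],[0,0,0]],
])

```text
t: 21.65
eef_pos: [0.6036, 0.0807, 0.0579]
eef_rot: [-0.047, 0.042, 0.706, -0.705]
contact_force: [-6.4, 0.6, 1.6]
opening: 0.0139
```

Call:
send_rows([
  [[0,0,0],[0,0,0]],
  [[0,0,0],[0,0,0]],
  [[0,0,0],[0,0,0]],
  [[0.002,-0.03,0],[0,0,0]],
  [[0.002,-0.08,0],[0,0,0]],
  [[0.002,-0.1,0],[0,0,0]],
  [[0.002,-0.1,0],[0,0,0]],
], fingers=0.45)

```text
t: 22.52
eef_pos: [0.6066, 0.0804, 0.1601]
eef_rot: [-0.043, 0.046, 0.706, -0.705]
contact_force: [0.4, 1.1, -0.7]
opening: 0.0386
```

```bash
python3 - <<'E'
from h import *
rep();sf()
im=cams.capture("scene")[:,:,::-1]
cv2.imwrite("pics/s9.png",cv2.resize(im[160:345,90:340],None,fx=3.2,fy=3.2,interpolation=cv2.INTER_CUBIC))
E
```

```text
t 22.52 pos [0.6066 0.0804 0.1601] jawyaw -97.2 ydir [ 0.005  0.001 -1.   ] F [ 0.4  1.1 -0.7] op 0.0386 q [-0.67  0.86  0.89  1.73 -0.8   0.96 -1.16]
stand tcp -0.0384 0.1204 z 0.1601 Fst 0.2 1.2 -0.7
```

View pics/s9.png

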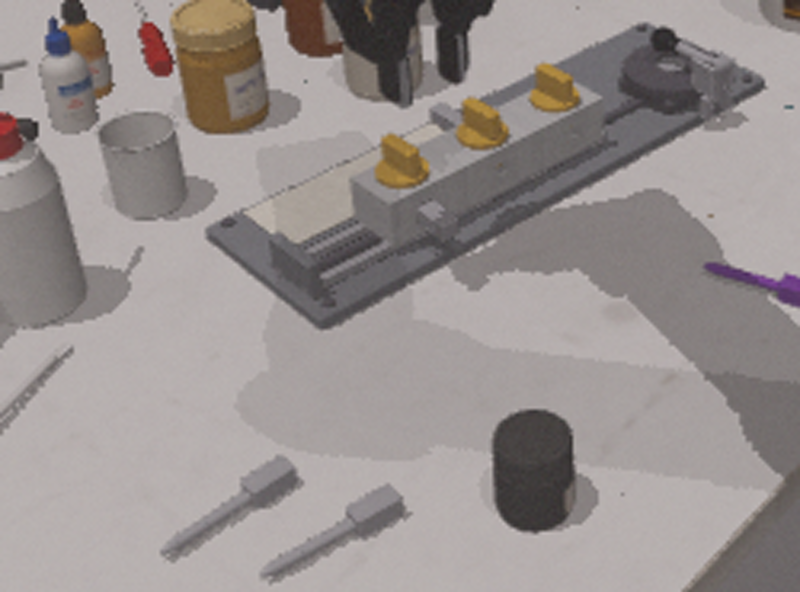

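```bash
python3 - <<'E'
from h import *
go([.529,.306,.10],-3.9);go([.529,.306,.0255],-3.9)
E
```

```text
shift [0.1044, 0.0587, -0.2138] rot [-0.0, -1.629, -0.002] mm 245.1 deg 93.3
 shift [0.1046, 0.1332, -0.2137] rot [-0.0, -1.629, -0.002] mm 272.7 deg 93.3
```

Call:
send_rows([
  [[0.02,0,-0.05],[0,-0.18,0]],
  [[0.05,0,-0.1],[0,-0.36,0]],
  [[0.075,0,-0.15],[0,-0.54,0]],
  [[0.1,0,-0.2],[0,-0.72,0]],
  [[0.1045,0.02,-0.214],[0,-0.9,0]],
  [[0.1045,0.04,-0.214],[0,-1.08,0]],
  [[0.1045,0.05,-0.214],[0,-1.26,0]],
  [[0.1045,0.055,-0.214],[0,-1.44,0]],
  [[0.1045,0.055,-0.214],[0,-1.62,0]],
  [[0.1045,0.055,-0.214],[0,-1.629,0]],
  [[0.1045,0.055,-0.214],[0,-1.629,0]],
])

```text
t: 23.95
eef_pos: [0.5285, 0.3057, 0.1029]
eef_rot: [-0.482, 0.482, -0.517, 0.517]
contact_force: [0.0, 0.9, 0.5]
opening: 0.0386
```

```bash
python3 - <<'E'
from h import *
rep();go([.529,.306,.0255],-3.9)
cap("scene","s10",(90,170,340,345),3.2)
E
```

```text
t 23.95 pos [0.5285 0.3057 0.1029] jawyaw -4.1 ydir [ 0. -0. -1.] F [0.  0.9 0.5] op 0.0386 q [-0.84  0.8   0.44  1.76 -0.5   0.69 -0.19]
 shift [-0.0004, 0.0774, 0.0004] rot [-0.0, -0.003, 0.0] mm 77.4 deg 0.2
```

View pics/s10.png

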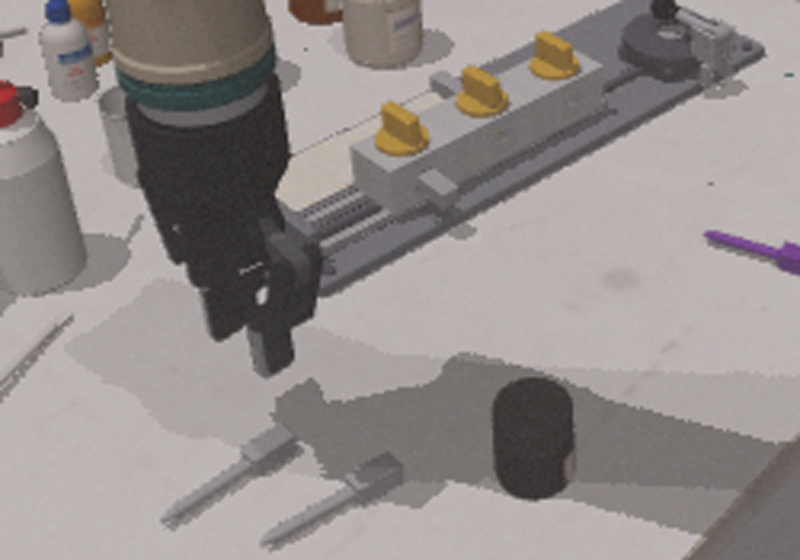

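Call:
send_rows([
  [[0,0.04,0],[0,0,0]],
  [[0,0.07,0],[0,0,0]],
  [[0,0.0785,0],[0,0,0]],
  [[0,0.0785,0],[0,0,0]],
])

```text
t: 24.5
eef_pos: [0.5292, 0.3058, 0.0252]
eef_rot: [-0.483, 0.482, -0.517, 0.517]
contact_force: [0.7, 0.3, 0.3]
opening: 0.0386
```

Call:
send_rows([
  [[0,0,0],[0,0,0]],
  [[0,0,0],[0,0,0]],
  [[0,0,0],[0,0,0]],
  [[0,0,0],[0,0,0]],
  [[0,0,0],[0,0,0]],
], fingers=0.0)

```text
t: 25.12
eef_pos: [0.5301, 0.3063, 0.0268]
eef_rot: [-0.484, 0.481, -0.516, 0.517]
contact_force: [-1.1, -0.6, 6.2]
opening: 0.0139
```

```bash
python3 - <<'E'
from h import *
rep()
E
```

```text
t 25.12 pos [0.5301 0.3063 0.0268] jawyaw -3.9 ydir [ 0.004  0.002 -1.   ] F [-1.1 -0.6  6.2] op 0.0139 q [-0.79  0.91  0.37  1.78 -0.57  0.55 -0.13]
```

Call:
send_rows([
  [[0,-0.03,0],[0,0,0]],
  [[0,-0.08,0],[0,0,0]],
  [[0,-0.1,0],[0,0,0]],
  [[0,-0.1,0],[0,0,0]],
])

```text
t: 25.62
eef_pos: [0.53, 0.3065, 0.1272]
eef_rot: [-0.485, 0.481, -0.516, 0.517]
contact_force: [0.5, 0.3, -1.6]
opening: 0.0139
```

```bash
python3 - <<'E'
from h import *
rep();go(st(-.115,.045,.12),-97.2)
E
```

```text
t 25.62 pos [0.53   0.3065 0.1272] jawyaw -3.9 ydir [ 0.005  0.003 -1.   ] F [ 0.5  0.3 -1.6] op 0.0139 q [-0.85  0.77  0.47  1.75 -0.49  0.74 -0.2 ]
 shift [0.2912, 0.0064, 0.0109] rot [-0.001, 1.629, -0.006] mm 291.5 deg 93.3
```

Call:
send_rows([
  [[0.06,0,0.002],[0,0.1,0]],
  [[0.12,0,0.004],[0,0.28,0]],
  [[0.18,0.003,0.006],[0,0.46,0]],
  [[0.24,0.005,0.01],[0,0.64,0]],
  [[0.291,0.006,0.011],[0,0.82,0]],
  [[0.291,0.006,0.011],[0,1.0,0]],
  [[0.291,0.006,0.011],[0,1.18,0]],
  [[0.291,0.006,0.011],[0,1.36,0]],
  [[0.291,0.006,0.011],[0,1.54,0]],
  [[0.291,0.006,0.011],[-0.001,1.629,-0.006]],
  [[0.291,0.006,0.011],[-0.001,1.629,-0.006]],
  [[0.291,0.006,0.011],[-0.001,1.629,-0.006]],
])

```text
t: 27.12
eef_pos: [0.5197, 0.0148, 0.1185]
eef_rot: [0.046, -0.043, -0.705, 0.707]
contact_force: [0.5, -0.0, -0.3]
opening: 0.0139
```

```bash
python3 - <<'E'
from h import *
rep();go(st(-.115,.045,.0585),-97.2)
E
```

```text
t 27.12 pos [0.5197 0.0148 0.1185] jawyaw -97.1 ydir [-0.004 -0.002 -1.   ] F [ 0.5 -0.  -0.3] op 0.0139 q [-0.59  0.81  0.83  2.01 -0.89  0.75 -0.9 ]
 shift [-0.0016, 0.06, -0.0008] rot [-0.003, 0.001, 0.004] mm 60.0 deg 0.3
```

Call:
send_rows([
  [[-0.0016,0.04,-0.0008],[-0.003,0.001,0.004]],
  [[-0.0016,0.06,-0.0008],[-0.003,0.001,0.004]],
  [[-0.0016,0.06,-0.0008],[-0.003,0.001,0.004]],
  [[-0.0016,0.06,-0.0008],[-0.003,0.001,0.004]],
])

```text
t: 27.62
eef_pos: [0.5221, 0.0148, 0.0598]
eef_rot: [-0.044, 0.046, 0.706, -0.706]
contact_force: [-0.4, -0.3, 0.0]
opening: 0.0138
```

```bash
python3 - <<'E'
from h import *
rep();sf();go(st(-.115,.045,.0585),-97.2)
im=cams.capture("scene")[:,:,::-1]
cv2.imwrite("pics/s11.png",cv2.resize(im[180:255,200:300],None,fx=7,fy=7,interpolation=cv2.INTER_CUBIC))
print((pj("scene",[st(-.024,.045,.04),st(-.042,.045,.04)])-[200,180])*7)
E
```

```text
t 27.62 pos [0.5221 0.0148 0.0598] jawyaw -97.3 ydir [ 0.002 -0.    -1.   ] F [-0.4 -0.3  0. ] op 0.0138 q [-0.52  0.88  0.71  2.03 -1.01  0.63 -0.81]
stand tcp -0.114 0.0447 z 0.0598 Fst -0.3 -0.4 0.0
 shift [0.001, 0.0013, -0.0003] rot [0.0, -0.002, -0.002] mm 1.7 deg 0.2
[[330.74717758 221.56720587]
 [365.24713463 242.54812868]]
```

View pics/s11.png

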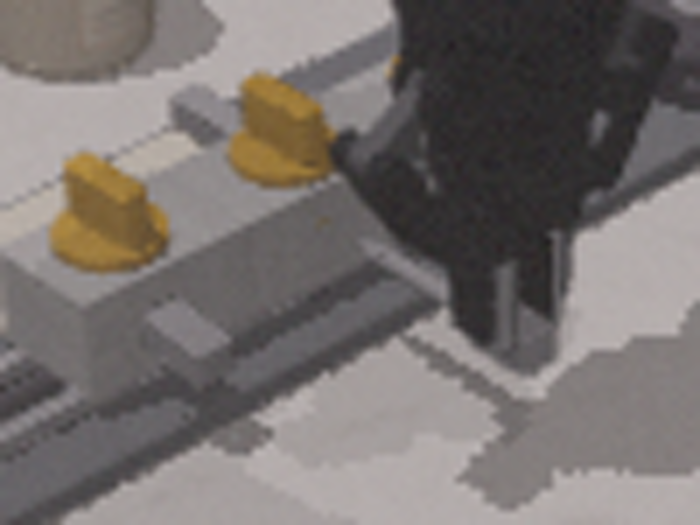

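Call:
send_rows([
  [[0,0.0012,-0.0004],[0,0,0]],
  [[-0.008,0.0012,-0.0004],[0,0,0]],
  [[-0.014,0.0012,-0.0004],[0,0,0]],
  [[-0.018,0.0012,-0.0004],[0,0,0]],
  [[-0.022,0.0012,-0.0004],[0,0,0]],
  [[-0.026,0.0012,-0.0004],[0,0,0]],
  [[-0.03,0.0012,-0.0004],[0,0,0]],
  [[-0.034,0.0012,-0.0004],[0,0,0]],
  [[-0.034,0.0012,-0.0004],[0,0,0]],
])

```text
t: 28.8
eef_pos: [0.5558, 0.0112, 0.058]
eef_rot: [-0.044, 0.045, 0.706, -0.706]
contact_force: [-0.3, -0.1, -0.8]
opening: 0.0133
```

```bash
python3 - <<'E'
from h import *
rep();sf()
E
```

```text
t 28.8 pos [0.5558 0.0112 0.058 ] jawyaw -97.3 ydir [ 0.002  0.    -1.   ] F [-0.3 -0.1 -0.8] op 0.0133 q [-0.51  0.92  0.73  1.94 -0.98  0.69 -0.86]
stand tcp -0.0801 0.0453 z 0.058 Fst -0.3 -0.1 -0.8
```

Sliding in freely. On to home.

Call:
send_rows([
  [[-0.006,0,0],[0,0,0]],
  [[-0.012,0,0],[0,0,0]],
  [[-0.018,0,0],[0,0,0]],
  [[-0.024,0,0],[0,0,0]],
  [[-0.03,0,0],[0,0,0]],
  [[-0.035,0,0],[0,0,0]],
  [[-0.039,0,0],[0,0,0]],
  [[-0.042,0,0],[0,0,0]],
  [[-0.044,0,0],[0,0,0]],
  [[-0.044,0,0],[0,0,0]],
])

```text
t: 30.05
eef_pos: [0.596, 0.0062, 0.0574]
eef_rot: [-0.047, 0.043, 0.706, -0.705]
contact_force: [-7.5, 0.6, 2.9]
opening: 0.0137
```

```bash
python3 - <<'E'
from h import *
rep();sf()
E
```

```text
t 30.05 pos [0.596  0.0062 0.0574] jawyaw -97.3 ydir [-0.005  0.002 -1.   ] F [-7.5  0.6  2.9] op 0.0137 q [-0.49  0.96  0.75  1.82 -0.94  0.77 -0.92]
stand tcp -0.0396 0.0454 z 0.0574 Fst -7.5 -0.3 2.9
```

Call:
send_rows([
  [[-0.003,0,0],[0,0,0]],
  [[-0.005,0,0],[0,0,0]],
  [[-0.005,0,0],[0,0,0]],
])

```text
t: 30.42
eef_pos: [0.5963, 0.0061, 0.0571]
eef_rot: [-0.05, 0.04, 0.707, -0.704]
contact_force: [-16.3, 1.5, 10.2]
opening: 0.0135
```

Call:
send_rows([
  [[0.004,0,0],[0,0,0]],
  [[0.005,0,0],[0,0,0]],
])

```text
t: 30.68
eef_pos: [0.596, 0.0062, 0.0573]
eef_rot: [-0.047, 0.043, 0.706, -0.705]
contact_force: [-4.6, 0.3, 0.0]
opening: 0.0135
```

Call:
send_rows([
  [[0,0,0],[0,0,0]],
  [[0,0,0],[0,0,0]],
  [[0,0,0],[0,0,0]],
  [[0.002,-0.03,0],[0,0,0]],
  [[0.002,-0.08,0],[0,0,0]],
  [[0.002,-0.1,0],[0,0,0]],
  [[0.002,-0.1,0],[0,0,0]],
], fingers=0.45)

```text
t: 31.55
eef_pos: [0.598, 0.006, 0.1592]
eef_rot: [-0.043, 0.046, 0.706, -0.705]
contact_force: [-0.0, -0.6, -0.5]
opening: 0.0387
```

```bash
python3 - <<'E'
from h import *
rep();sf()
go([.4635,.283,.10],-12.6)
cap("top","t12");cap("scene","s12",(90,160,340,345),3.2)
E
```

```text
t 31.55 pos [0.598  0.006  0.1592] jawyaw -97.3 ydir [ 0.004  0.    -1.   ] F [-0.  -0.6 -0.5] op 0.0387 q [-0.56  0.84  0.88  1.77 -0.8   0.93 -1.03]
stand tcp -0.0377 0.0454 z 0.1592 Fst 0.1 -0.6 -0.5
 shift [0.1686, 0.0588, -0.2577] rot [-0.002, -1.478, -0.004] mm 313.5 deg 84.7
```

View pics/s12.png

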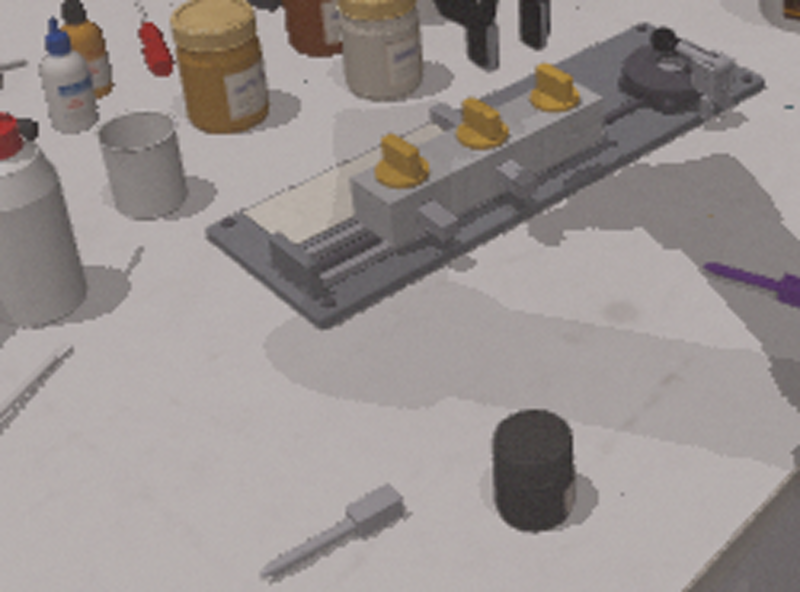

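View pics/t12.png

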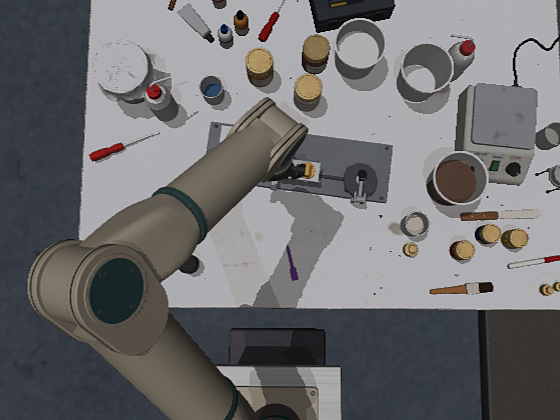

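Call:
send_rows([
  [[0.03,0,-0.05],[0,-0.18,0]],
  [[0.06,0,-0.1],[0,-0.36,0]],
  [[0.1,0,-0.15],[0,-0.54,0]],
  [[0.13,0,-0.2],[0,-0.72,0]],
  [[0.165,0.02,-0.25],[0,-0.9,0]],
  [[0.1685,0.04,-0.258],[0,-1.08,0]],
  [[0.1685,0.05,-0.258],[0,-1.26,0]],
  [[0.1685,0.055,-0.258],[0,-1.44,0]],
  [[0.1685,0.055,-0.258],[-0.002,-1.478,-0.004]],
  [[0.1685,0.055,-0.258],[-0.002,-1.478,-0.004]],
  [[0.1685,0.055,-0.258],[-0.002,-1.478,-0.004]],
])

```text
t: 33.02
eef_pos: [0.4627, 0.2832, 0.1028]
eef_rot: [0.441, -0.443, 0.553, -0.552]
contact_force: [-0.6, 0.2, -0.3]
opening: 0.0382
```

```bash
python3 - <<'E'
from h import *
rep();go([.4625,.2835,.0245],-12.6)
cap("scene","s13",(90,170,340,345),3.2)
E
```

```text
t 33.02 pos [0.4627 0.2832 0.1028] jawyaw -12.7 ydir [-0.003 -0.001 -1.   ] F [-0.6  0.2 -0.3] op 0.0382 q [-0.89  0.74  0.46  1.95 -0.57  0.59 -0.27]
 shift [-0.0003, 0.0783, -0.0001] rot [0.003, -0.002, 0.001] mm 78.3 deg 0.2
```

View pics/s13.png

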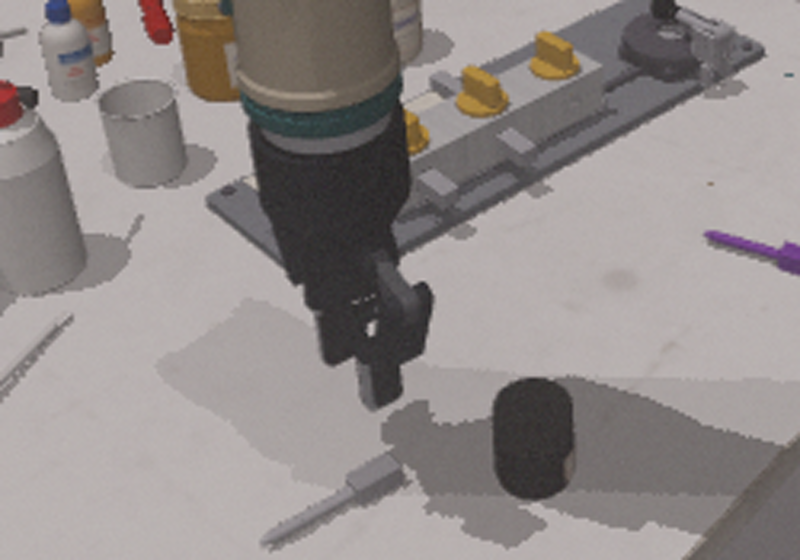

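Call:
send_rows([
  [[0,0.04,0],[0.003,0,0]],
  [[0,0.07,0],[0.003,0,0]],
  [[0,0.0785,0],[0.003,0,0]],
  [[0,0.0785,0],[0.003,0,0]],
])

```text
t: 33.58
eef_pos: [0.4626, 0.2831, 0.0245]
eef_rot: [-0.442, 0.442, -0.552, 0.552]
contact_force: [1.1, 0.2, 0.9]
opening: 0.0384
```

Call:
send_rows([
  [[0,0,0],[0,0,0]],
  [[0,0,0],[0,0,0]],
  [[0,0,0],[0,0,0]],
  [[0,0,0],[0,0,0]],
  [[0,0,0],[0,0,0]],
], fingers=0.0)

```text
t: 34.2
eef_pos: [0.4633, 0.2836, 0.0258]
eef_rot: [-0.443, 0.441, -0.552, 0.552]
contact_force: [-0.9, 0.1, 6.2]
opening: 0.0139
```

Call:
send_rows([
  [[0,-0.03,0],[0,0,0]],
  [[0,-0.08,0],[0,0,0]],
  [[0,-0.1,0],[0,0,0]],
  [[0,-0.1,0],[0,0,0]],
])

```text
t: 34.7
eef_pos: [0.4634, 0.2842, 0.1262]
eef_rot: [-0.443, 0.441, -0.551, 0.552]
contact_force: [-0.3, 0.2, -1.0]
opening: 0.0134
```

```bash
python3 - <<'E'
from h import *
rep();go(st(-.115,-.03,.12),-97.2)
E
```

```text
t 34.7 pos [0.4634 0.2842 0.1262] jawyaw -12.6 ydir [ 0.003  0.001 -1.   ] F [-0.3  0.2 -1. ] op 0.0134 q [-0.92  0.71  0.5   1.94 -0.55  0.63 -0.29]
 shift [0.3245, 0.0059, 0.122] rot [-0.001, 1.477, -0.004] mm 346.8 deg 84.6
```

Call:
send_rows([
  [[0.055,0,0.02],[0,0.1,0]],
  [[0.11,0,0.04],[0,0.28,0]],
  [[0.17,0.003,0.06],[0,0.46,0]],
  [[0.225,0.005,0.08],[0,0.64,0]],
  [[0.28,0.006,0.1],[0,0.82,0]],
  [[0.3245,0.006,0.122],[0,1.0,0]],
  [[0.3245,0.006,0.122],[0,1.18,0]],
  [[0.3245,0.006,0.122],[0,1.36,0]],
  [[0.3245,0.006,0.122],[-0.001,1.477,-0.004]],
  [[0.3245,0.006,0.122],[-0.001,1.477,-0.004]],
  [[0.3245,0.006,0.122],[-0.001,1.477,-0.004]],
])

```text
t: 36.08
eef_pos: [0.5103, -0.0598, 0.1182]
eef_rot: [0.045, -0.042, -0.705, 0.707]
contact_force: [0.3, -0.1, -0.1]
opening: 0.0139
```

```bash
python3 - <<'E'
from h import *
rep();go(st(-.115,-.03,.0572),-97.2)
E
```

```text
t 36.08 pos [ 0.5103 -0.0598  0.1182] jawyaw -97.1 ydir [-0.004 -0.002 -1.   ] F [ 0.3 -0.1 -0.1] op 0.0139 q [-0.44  0.79  0.81  2.02 -0.88  0.73 -0.76]
 shift [-0.0016, 0.061, -0.0011] rot [-0.003, 0.001, 0.004] mm 61.0 deg 0.3
```

Call:
send_rows([
  [[-0.0005,0.04,-0.001],[-0.003,0.001,0.004]],
  [[-0.0005,0.062,-0.001],[-0.003,0.001,0.004]],
  [[-0.0005,0.062,-0.001],[-0.003,0.001,0.004]],
  [[-0.0005,0.062,-0.001],[-0.003,0.001,0.004]],
])

```text
t: 36.58
eef_pos: [0.5115, -0.0596, 0.0575]
eef_rot: [0.044, -0.046, -0.706, 0.706]
contact_force: [1.3, -0.6, 0.5]
opening: 0.014
```

```bash
python3 - <<'E'
from h import *
rep();sf();go(st(-.115,-.03,.0572),-97.2)
im=cams.capture("scene")[:,:,::-1]
cv2.imwrite("pics/s14.png",cv2.resize(im[170:245,220:320],None,fx=7,fy=7,interpolation=cv2.INTER_CUBIC))
print((pj("scene",[st(-.024,-.03,.04),st(-.042,-.03,.04)])-[220,170])*7)
E
```

```text
t 36.58 pos [ 0.5115 -0.0596  0.0575] jawyaw -97.3 ydir [ 0.002 -0.    -1.   ] F [ 1.3 -0.6  0.5] op 0.014 q [-0.37  0.87  0.68  2.05 -1.02  0.6  -0.66]
stand tcp -0.1152 -0.0305 z 0.0575 Fst 1.4 -0.5 0.5
 shift [-0.0002, 0.0003, -0.0005] rot [-0.0, -0.001, -0.002] mm 0.6 deg 0.1
[[348.51243681 210.24982993]
 [383.1453533  229.59157605]]
```

View pics/s14.png

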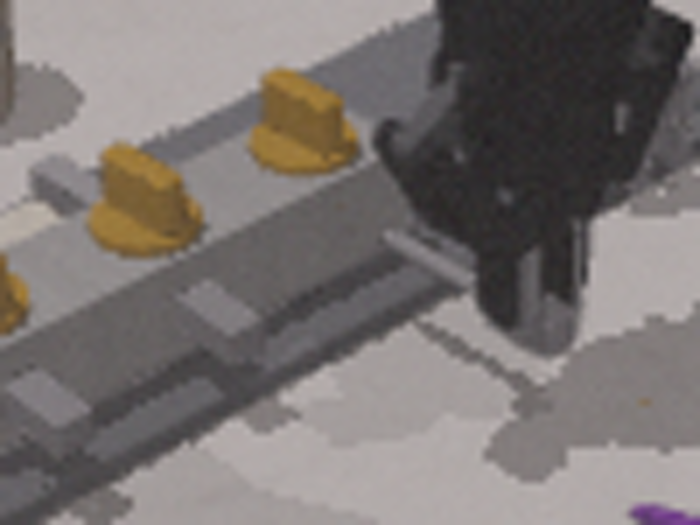

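Call:
send_rows([
  [[0,0,-0.0005],[0,0,0]],
  [[-0.008,0,-0.0005],[0,0,0]],
  [[-0.014,0,-0.0005],[0,0,0]],
  [[-0.018,0,-0.0005],[0,0,0]],
  [[-0.022,0,-0.0005],[0,0,0]],
  [[-0.026,0,-0.0005],[0,0,0]],
  [[-0.03,0,-0.0005],[0,0,0]],
  [[-0.034,0,-0.0005],[0,0,0]],
  [[-0.034,0,-0.0005],[0,0,0]],
])

```text
t: 37.75
eef_pos: [0.5452, -0.0631, 0.0568]
eef_rot: [0.044, -0.045, -0.706, 0.706]
contact_force: [0.0, -0.3, -0.6]
opening: 0.0139
```

```bash
python3 - <<'E'
from h import *
rep();sf()
E
```

```text
t 37.75 pos [ 0.5452 -0.0631  0.0568] jawyaw -97.3 ydir [ 0.001 -0.    -1.   ] F [ 0.  -0.3 -0.6] op 0.0139 q [-0.37  0.91  0.71  1.96 -0.98  0.67 -0.72]
stand tcp -0.0813 -0.0297 z 0.0568 Fst 0.0 -0.3 -0.6
```

Call:
send_rows([
  [[-0.006,0,0],[0,0,0]],
  [[-0.012,0,0],[0,0,0]],
  [[-0.018,0,0],[0,0,0]],
  [[-0.024,0,0],[0,0,0]],
  [[-0.03,0,0],[0,0,0]],
  [[-0.035,0,0],[0,0,0]],
  [[-0.039,0,0],[0,0,0]],
  [[-0.042,0,0],[0,0,0]],
  [[-0.044,0,0],[0,0,0]],
  [[-0.044,0,0],[0,0,0]],
])

```text
t: 39.0
eef_pos: [0.587, -0.0684, 0.0565]
eef_rot: [-0.046, 0.044, 0.706, -0.705]
contact_force: [-5.2, 0.8, 1.8]
opening: 0.0136
```

```bash
python3 - <<'E'
from h import *
rep();sf()
E
```

```text
t 39.0 pos [ 0.587  -0.0684  0.0565] jawyaw -97.3 ydir [-0.002  0.001 -1.   ] F [-5.2  0.8  1.8] op 0.0136 q [-0.36  0.95  0.74  1.84 -0.94  0.75 -0.79]
stand tcp -0.0392 -0.0297 z 0.0565 Fst -5.3 0.1 1.8
```

Call:
send_rows([
  [[-0.003,0,0],[0,0,0]],
  [[-0.006,0,0],[0,0,0]],
  [[-0.006,0,0],[0,0,0]],
])

```text
t: 39.38
eef_pos: [0.5873, -0.0684, 0.0561]
eef_rot: [-0.05, 0.041, 0.707, -0.704]
contact_force: [-17.2, 2.0, 11.1]
opening: 0.0141
```

Call:
send_rows([
  [[0.004,0,0],[0,0,0]],
  [[0.006,0,0],[0,0,0]],
])

```text
t: 39.62
eef_pos: [0.587, -0.0683, 0.0563]
eef_rot: [-0.046, 0.045, 0.706, -0.705]
contact_force: [-2.9, -0.6, -1.7]
opening: 0.0135
```

Call:
send_rows([
  [[0,0,0],[0,0,0]],
  [[0,0,0],[0,0,0]],
  [[0,0,0],[0,0,0]],
  [[0.002,-0.03,0],[0,0,0]],
  [[0.002,-0.08,0],[0,0,0]],
  [[0.002,-0.1,0],[0,0,0]],
  [[0.002,-0.1,0],[0,0,0]],
], fingers=0.5)

```text
t: 40.5
eef_pos: [0.5875, -0.0684, 0.1581]
eef_rot: [-0.043, 0.046, 0.706, -0.706]
contact_force: [0.1, 0.7, -0.4]
opening: 0.0427
```

```bash
python3 - <<'E'
from h import *
rep();sf()
go(st(.010,-.1645,.12),-97.2);go(st(.010,-.1645,.12),82.8)
cap("scene","s15",(160,160,340,265),4.4)
c=pj("scene",[st(.010,-.1645,.056),st(-.052,-.1645,.056)]);print((c-[160,160])*4.4)
E
```

```text
t 40.5 pos [ 0.5875 -0.0684  0.1581] jawyaw -97.3 ydir [ 0.004 -0.    -1.   ] F [ 0.1  0.7 -0.4] op 0.0427 q [-0.43  0.83  0.87  1.79 -0.79  0.91 -0.9 ]
stand tcp -0.0387 -0.0297 z 0.1581 Fst 0.0 0.7 -0.4
 shift [-0.0486, 0.0382, 0.1348] rot [0.0, -0.001, -0.004] mm 148.3 deg 0.2
 shift [-0.0486, 0.0382, 0.1348] rot [0.006, 3.14, 0.001] mm 148.3 deg 179.9
[[602.87314729  52.04920697]
 [677.4499418   87.67089357]]
```

View pics/s15.png

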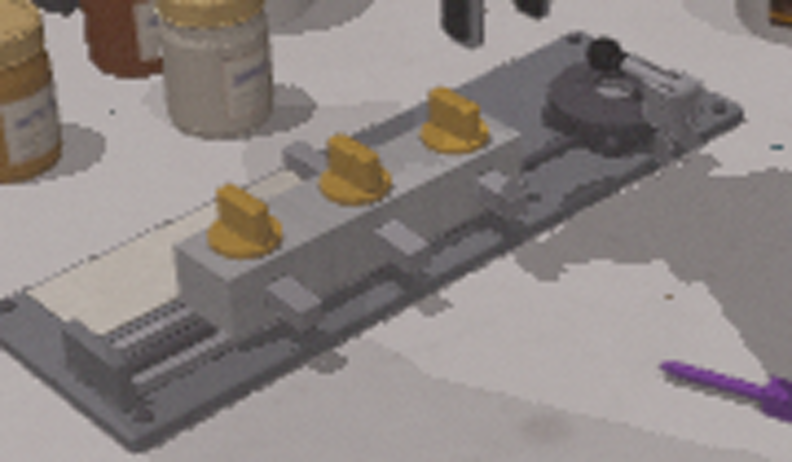

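Call:
send_rows([
  [[-0.02,0,0.05],[0,0,0]],
  [[-0.04,0.01,0.1],[0,0,0]],
  [[-0.0485,0.038,0.135],[0,0,-0.004]],
  [[-0.0485,0.038,0.135],[0,0,-0.004]],
  [[-0.0485,0.038,0.135],[0,0,-0.004]],
])

```text
t: 41.18
eef_pos: [0.6169, -0.2072, 0.1174]
eef_rot: [-0.047, 0.043, 0.706, -0.705]
contact_force: [1.1, -0.5, 0.3]
opening: 0.0429
```

```bash
python3 - <<'E'
from h import *
rep();sf()
go(st(.010,-.1645,.07),-97.2)
cap("scene","s16",(230,130,350,210),6.5)
E
```

```text
t 41.17 pos [ 0.6169 -0.2072  0.1174] jawyaw -97.3 ydir [-0.005  0.002 -1.   ] F [ 1.1 -0.5  0.3] op 0.0429 q [-0.15  0.94  0.81  1.63 -0.8   0.94 -0.74]
stand tcp 0.0079 -0.1637 z 0.1174 Fst 1.2 -0.3 0.3
 shift [-0.0023, 0.0473, 0.0008] rot [0.002, -0.001, 0.005] mm 47.4 deg 0.3
```

View pics/s16.png

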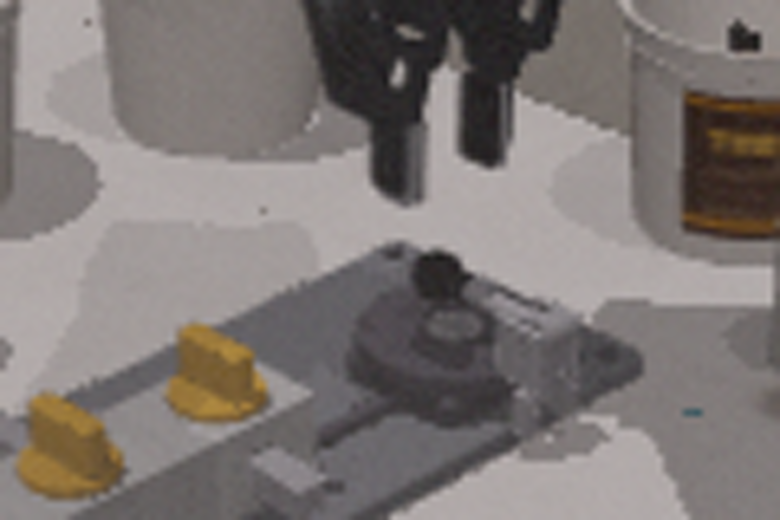

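Call:
send_rows([
  [[-0.0023,0.03,0.0008],[0.002,0,0.005]],
  [[-0.0023,0.0465,0.0008],[0.002,0,0.005]],
  [[-0.0023,0.0465,0.0008],[0.002,0,0.005]],
])

```text
t: 41.6
eef_pos: [0.619, -0.2078, 0.0713]
eef_rot: [0.045, -0.044, -0.706, 0.706]
contact_force: [0.3, -0.6, 0.0]
opening: 0.0425
```

```bash
python3 - <<'E'
from h import *
rep();sf()
cap("scene","s17",(230,130,350,210),6.5)
E
```

```text
t 41.6 pos [ 0.619  -0.2078  0.0713] jawyaw -97.2 ydir [-0.    -0.001 -1.   ] F [ 0.3 -0.6  0. ] op 0.0425 q [-0.13  0.99  0.76  1.65 -0.86  0.87 -0.7 ]
stand tcp 0.01 -0.1641 z 0.0713 Fst 0.4 -0.6 0.0
```

View pics/s17.png

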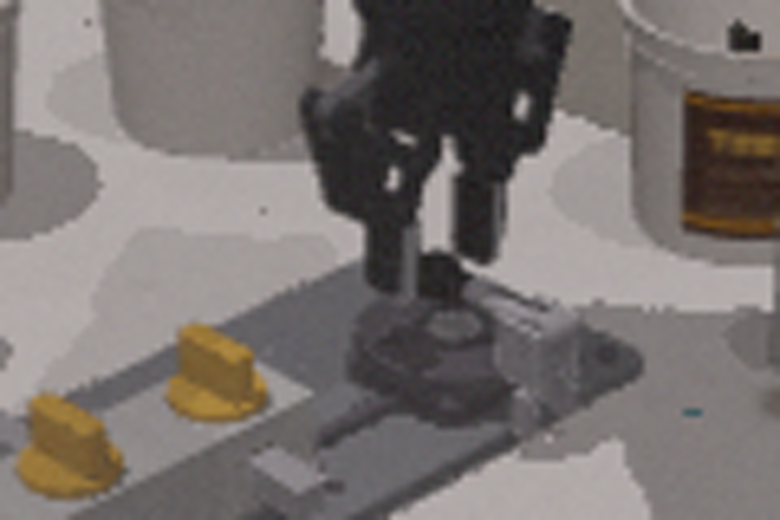

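Call:
send_rows([
  [[0,0,0],[0,0,0]],
  [[0,0,0],[0,0,0]],
  [[0,0,0],[0,0,0]],
  [[0,0,0],[0,0,0]],
  [[0,0,0],[0,0,0]],
], fingers=0.0)

```text
t: 42.28
eef_pos: [0.6202, -0.2093, 0.0729]
eef_rot: [0.044, -0.046, -0.705, 0.706]
contact_force: [0.9, 2.6, 4.6]
opening: 0.0171
```

```bash
python3 - <<'E'
from h import *
rep();sf()
cap("scene","s18",(230,130,350,210),6.5)
# arc rows, relative to now: x radial -> -tool x ; z -> -tool y
for th in np.arange(0.15,1.66,.15).tolist()+[1.62,1.66]:
    dx=62*(np.cos(th)-1);dz=62*np.sin(th); print([round(-dx/1000,4),round(-dz/1000,4)],end=" ")
E
```

```text
t 42.27 pos [ 0.6202 -0.2093  0.0729] jawyaw -97.3 ydir [ 0.003 -0.002 -1.   ] F [0.9 2.6 4.6] op 0.0171 q [-0.13  0.99  0.76  1.65 -0.86  0.87 -0.7 ]
stand tcp 0.0114 -0.1653 z 0.0729 Fst 0.5 2.7 4.6
[np.float64(0.0007), np.float64(-0.0093)] [np.float64(0.0028), np.float64(-0.0183)] [np.float64(0.0062), np.float64(-0.027)] [np.float64(0.0108), np.float64(-0.035)] [np.float64(0.0166), np.float64(-0.0423)] [np.float64(0.0235), np.float64(-0.0486)] [np.float64(0.0312), np.float64(-0.0538)] [np.float64(0.0395), np.float64(-0.0578)] [np.float64(0.0484), np.float64(-0.0605)] [np.float64(0.0576), np.float64(-0.0618)] [np.float64(0.0669), np.float64(-0.0618)] [np.float64(0.065), np.float64(-0.0619)] [np.float64(0.0675), np.float64(-0.0618)]
```

View pics/s18.png

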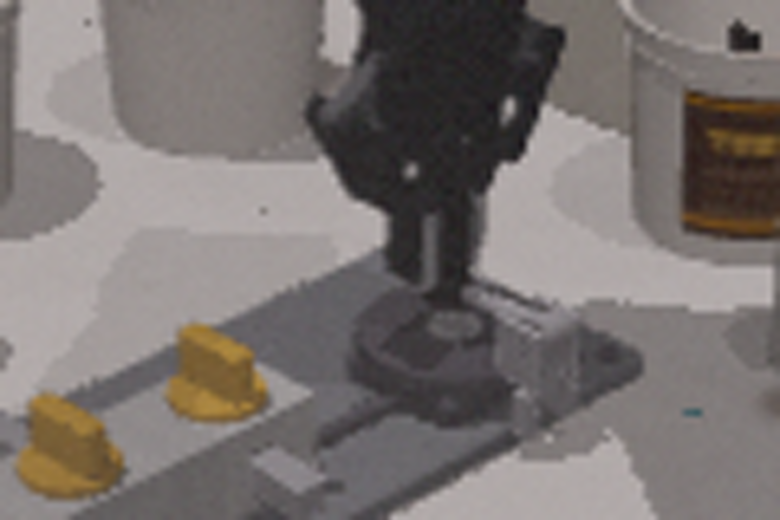

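Call:
send_rows([
  [[0,0,0.001],[0,0,0]],
  [[0,0,0.001],[0,0,0]],
  [[0,0.003,0.001],[0,0,0]],
  [[0,0.006,0.001],[0,0,0]],
  [[0,0.006,0.001],[0,0,0]],
], fingers=0.45)

```text
t: 42.95
eef_pos: [0.6191, -0.2104, 0.0658]
eef_rot: [0.045, -0.045, -0.705, 0.706]
contact_force: [0.6, -0.3, 0.6]
opening: 0.0386
```

Call:
send_rows([
  [[0,0,0],[0,0,0]],
  [[0,0,0],[0,0,0]],
  [[0,0,0],[0,0,0]],
  [[0,0,0],[0,0,0]],
  [[0,0,0],[0,0,0]],
], fingers=0.0)

```text
t: 43.58
eef_pos: [0.6196, -0.2095, 0.0664]
eef_rot: [0.044, -0.045, -0.706, 0.706]
contact_force: [0.2, 4.8, 3.1]
opening: 0.0183
```

```bash
python3 - <<'E'
from h import *
rep();sf()
E
```

```text
t 43.58 pos [ 0.6196 -0.2095  0.0664] jawyaw -97.3 ydir [ 0.002 -0.001 -1.   ] F [0.2 4.8 3.1] op 0.0183 q [-0.12  1.    0.75  1.65 -0.87  0.86 -0.7 ]
stand tcp 0.0109 -0.1657 z 0.0664 Fst -0.4 4.8 3.1
```

Call:
send_rows([
  [[0.0007,-0.0093,-0.001],[0,0,0]],
  [[0.0028,-0.0183,-0.001],[0,0,0]],
  [[0.0062,-0.027,-0.001],[0,0,0]],
  [[0.0108,-0.035,-0.001],[0,0,0]],
  [[0.0166,-0.0423,-0.001],[0,0,0]],
  [[0.0235,-0.0486,-0.001],[0,0,0]],
  [[0.0312,-0.0538,-0.001],[0,0,0]],
  [[0.0395,-0.0578,-0.001],[0,0,0]],
  [[0.0395,-0.0578,-0.001],[0,0,0]],
])

```text
t: 44.7
eef_pos: [0.5792, -0.2054, 0.1248]
eef_rot: [0.045, -0.046, -0.704, 0.707]
contact_force: [0.0, 0.0, 1.5]
opening: 0.0184
```

```bash
python3 - <<'E'
from h import *
rep();sf()
cap("scene","s19",(230,130,350,210),6.5)
E
```

```text
t 44.7 pos [ 0.5792 -0.2054  0.1248] jawyaw -97.4 ydir [ 0.002 -0.003 -1.   ] F [0.  0.  1.5] op 0.0184 q [-0.16  0.88  0.81  1.74 -0.81  0.88 -0.69]
stand tcp -0.0297 -0.1667 z 0.1248 Fst 0.0 0.0 1.5
```

View pics/s19.png

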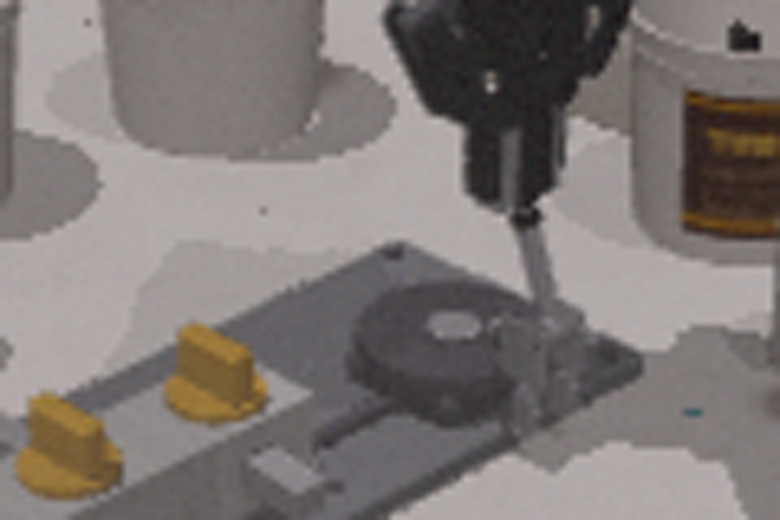

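Call:
send_rows([
  [[0.0089,-0.0027,0],[0,0,0]],
  [[0.0181,-0.004,0],[0,0,0]],
  [[0.0255,-0.0041,0],[0,0,0]],
  [[0.0295,-0.0038,0],[0,0,0]],
  [[0.0295,-0.0038,0],[0,0,0]],
])

```text
t: 45.38
eef_pos: [0.554, -0.2007, 0.1285]
eef_rot: [0.042, -0.048, -0.705, 0.707]
contact_force: [8.4, -2.4, 0.4]
opening: 0.0186
```

```bash
python3 - <<'E'
from h import *
rep();sf()
cap("scene","s20",(230,130,350,210),6.5)
E
```

```text
t 45.38 pos [ 0.554  -0.2007  0.1285] jawyaw -97.2 ydir [ 0.008 -0.004 -1.   ] F [ 8.4 -2.4  0.4] op 0.0186 q [-0.17  0.85  0.81  1.82 -0.82  0.84 -0.65]
stand tcp -0.0553 -0.1652 z 0.1285 Fst 8.7 -1.4 0.4
```

View pics/s20.png

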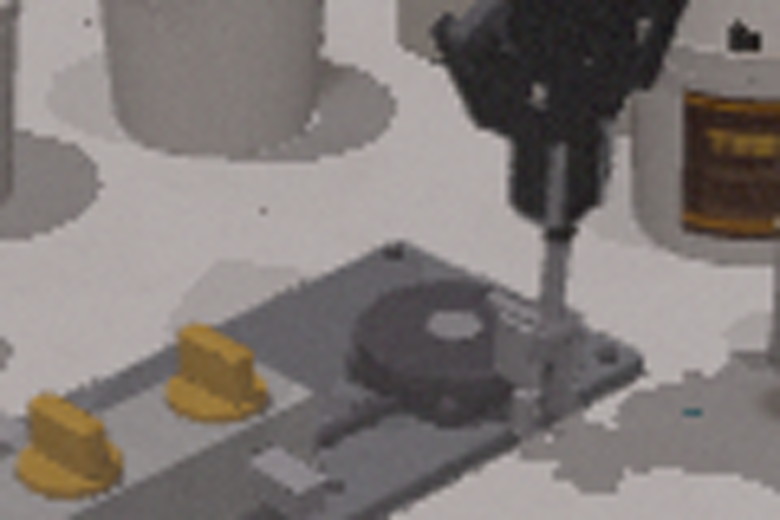

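```bash
cat > circ.py <<'E'
from h import *
import sys,json
def rows(cmd0,a0,a1,n,r=.0555,cy=-.1648,cx=0.0):
    out=[]
    for a in np.linspace(a0,a1,n+1)[1:]:
        ph=np.pi+np.radians(a); t=np.array([cx+r*np.cos(ph),cy+r*np.sin(ph)]); d=t-cmd0
        out.append([[round(-d[0],4)+0,0,round(-d[1],4)+0],[0,0,0]])
    print(json.dumps(out).replace("-0.0,","0,"))
E
python3 - <<'E'
from circ import *
rows(np.array([-.0580,-.1652]),0,180,15)
E
```

```text
[[[-0.0037, 0, 0.0111], [0, 0, 0]], [[-0.0073, 0, 0.0222], [0, 0, 0]], [[-0.0131, 0, 0.0322], [0, 0, 0]], [[-0.0209, 0, 0.0408], [0, 0, 0]], [[-0.0302, 0, 0.0477], [0, 0, 0]], [[-0.0408, 0, 0.0524], [0, 0, 0]], [[-0.0522, 0, 0.0548], [0, 0, 0]], [[-0.0638, 0, 0.0548], [0, 0, 0]], [[-0.0752, 0, 0.0524], [0, 0, 0]], [[-0.0857, 0, 0.0477], [0, 0, 0]], [[-0.0951, 0, 0.0408], [0, 0, 0]], [[-0.1029, 0, 0.0322], [0, 0, 0]], [[-0.1087, 0, 0.0222], [0, 0, 0]], [[-0.1123, 0, 0.0111], [0, 0, 0]], [[-0.1135, 0, -0.0004], [0, 0, 0]]]
```

Call:
send_rows([
  [[-0.0037,0,0.0111],[0,0,0]],
  [[-0.0073,0,0.0222],[0,0,0]],
  [[-0.0131,0,0.0322],[0,0,0]],
  [[-0.0209,0,0.0408],[0,0,0]],
  [[-0.0302,0,0.0477],[0,0,0]],
  [[-0.0408,0,0.0524],[0,0,0]],
  [[-0.0522,0,0.0548],[0,0,0]],
  [[-0.0522,0,0.0548],[0,0,0]],
])

```text
t: 46.42
eef_pos: [0.597, -0.2595, 0.1284]
eef_rot: [-0.043, 0.045, 0.706, -0.705]
contact_force: [1.1, 3.5, 6.7]
opening: 0.0183
```

```bash
python3 - <<'E'
from circ import *
rep();sf()
cap("scene","s21",(200,130,350,230),5.2)
E
```

```text
t 46.42 pos [ 0.597  -0.2595  0.1284] jawyaw -97.2 ydir [ 0.003  0.002 -1.   ] F [1.1 3.5 6.7] op 0.0183 q [-0.07  0.92  0.81  1.63 -0.79  0.94 -0.66]
stand tcp -0.0052 -0.218 z 0.1284 Fst 0.7 3.6 6.7
```

View pics/s21.png

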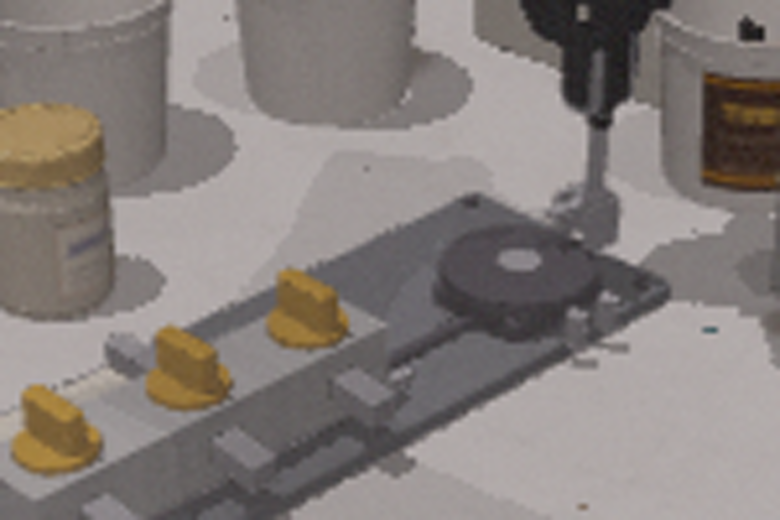

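```bash
python3 - <<'E'
from circ import *
p=lambda a:np.array([.0555*np.cos(np.pi+np.radians(a)),-.1648+.0555*np.sin(np.pi+np.radians(a))])
rows(p(84),84,228,12)
rows(p(228),228,360,11)
E
```

```text
[[[-0.0116, 0, 0.0], [0, 0, 0]], [[-0.023, 0, -0.0024], [0, 0, 0]], [[-0.0336, 0, -0.0071], [0, 0, 0]], [[-0.0429, 0, -0.014], [0, 0, 0]], [[-0.0507, 0, -0.0226], [0, 0, 0]], [[-0.0565, 0, -0.0326], [0, 0, 0]], [[-0.0601, 0, -0.0437], [0, 0, 0]], [[-0.0613, 0, -0.0552], [0, 0, 0]], [[-0.0601, 0, -0.0667], [0, 0, 0]], [[-0.0565, 0, -0.0778], [0, 0, 0]], [[-0.0507, 0, -0.0878], [0, 0, 0]], [[-0.0429, 0, -0.0964], [0, 0, 0]]]
[[[0.0094, 0, -0.0068], [0, 0, 0]], [[0.02, 0, -0.0115], [0, 0, 0]], [[0.0313, 0, -0.014], [0, 0, 0]], [[0.0429, 0, -0.014], [0, 0, 0]], [[0.0543, 0, -0.0115], [0, 0, 0]], [[0.0649, 0, -0.0068], [0, 0, 0]], [[0.0743, 0, 0.0], [0, 0, 0]], [[0.082, 0, 0.0086], [0, 0, 0]], [[0.0878, 0, 0.0187], [0, 0, 0]], [[0.0914, 0, 0.0297], [0, 0, 0]], [[0.0926, 0, 0.0412], [0, 0, 0]]]
```

Call:
send_rows([
  [[-0.0116,-0.001,0],[0,0,0]],
  [[-0.023,-0.002,-0.0024],[0,0,0]],
  [[-0.0336,-0.002,-0.0071],[0,0,0]],
  [[-0.0429,-0.002,-0.014],[0,0,0]],
  [[-0.0507,-0.002,-0.0226],[0,0,0]],
  [[-0.0565,-0.002,-0.0326],[0,0,0]],
  [[-0.0601,-0.002,-0.0437],[0,0,0]],
  [[-0.0613,-0.002,-0.0552],[0,0,0]],
  [[-0.0601,-0.002,-0.0667],[0,0,0]],
  [[-0.0565,-0.002,-0.0778],[0,0,0]],
  [[-0.0507,-0.002,-0.0878],[0,0,0]],
  [[-0.0429,-0.002,-0.0964],[0,0,0]],
])

```text
t: 47.98
eef_pos: [0.6497, -0.1707, 0.1293]
eef_rot: [0.045, -0.045, -0.705, 0.706]
contact_force: [-0.7, -3.0, -20.8]
opening: 0.0184
```

```bash
python3 - <<'E'
from circ import *
rep();sf()
cap("scene","s22",(200,130,350,230),5.2)
E
```

```text
t 47.98 pos [ 0.6497 -0.1707  0.1293] jawyaw -97.3 ydir [ 0.001 -0.002 -1.   ] F [ -0.7  -3.  -20.8] op 0.0184 q [-0.21  0.95  0.83  1.57 -0.79  0.99 -0.84]
stand tcp 0.0359 -0.1234 z 0.1293 Fst -0.4 -3.1 -20.8
```

View pics/s22.png

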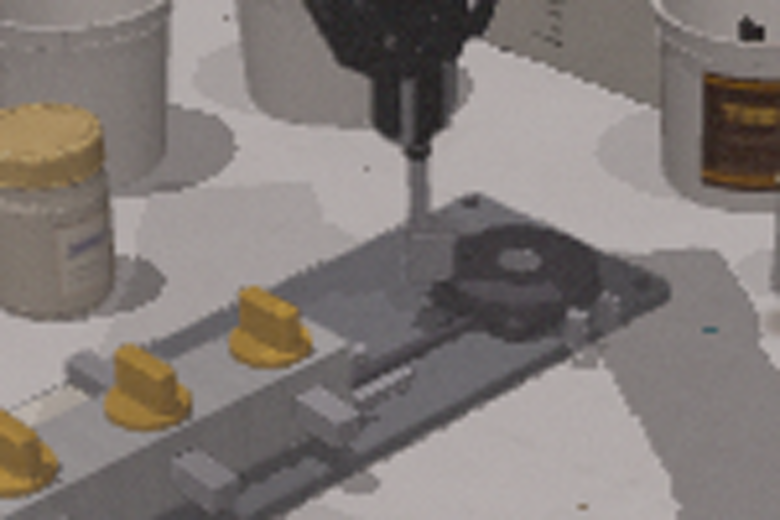

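Call:
send_rows([
  [[0.0094,0.0015,-0.0068],[0,0,0]],
  [[0.02,0.0015,-0.0115],[0,0,0]],
  [[0.0313,0.0015,-0.014],[0,0,0]],
  [[0.0429,0.0015,-0.014],[0,0,0]],
  [[0.0543,0.0015,-0.0115],[0,0,0]],
  [[0.0649,0.0015,-0.0068],[0,0,0]],
  [[0.0743,0.0015,0],[0,0,0]],
  [[0.082,0.0015,0.0086],[0,0,0]],
  [[0.0878,0.0015,0.0187],[0,0,0]],
  [[0.0914,0.0015,0.0297],[0,0,0]],
  [[0.0926,0.0015,0.0412],[0,0,0]],
  [[0.0926,0.0015,0.0412],[0,0,0]],
])

```text
t: 49.52
eef_pos: [0.5546, -0.2003, 0.1289]
eef_rot: [-0.044, 0.047, 0.706, -0.706]
contact_force: [4.1, -1.1, -10.5]
opening: 0.0183
```

```bash
python3 - <<'E'
from circ import *
rep();sf()
cap("scene","s23",(170,130,350,250),4.4)
E
```

```text
t 49.52 pos [ 0.5546 -0.2003  0.1289] jawyaw -97.3 ydir [ 0.004 -0.    -1.   ] F [  4.1  -1.1 -10.5] op 0.0183 q [-0.17  0.85  0.81  1.82 -0.82  0.84 -0.65]
stand tcp -0.0548 -0.1647 z 0.1289 Fst 4.2 -0.5 -10.5
```

View pics/s23.png

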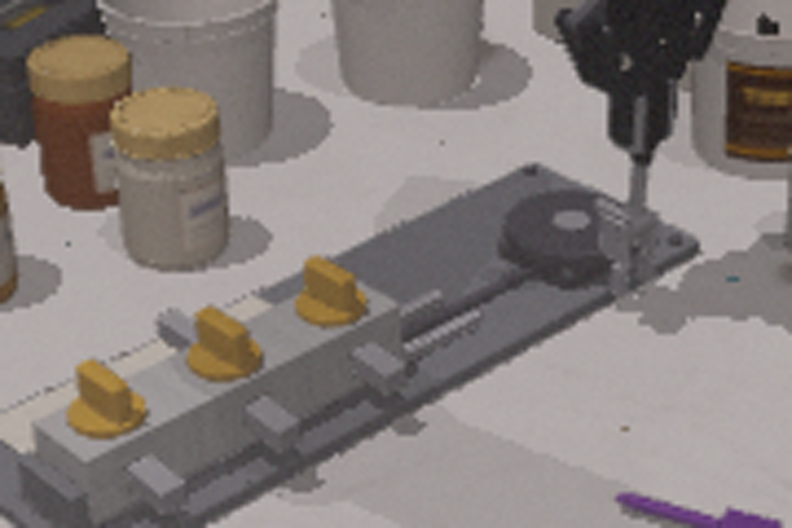

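Call:
send_rows([
  [[0,0.001,0.002],[0,0,0]],
  [[0,0.001,0.004],[0,0,0]],
  [[0,0.001,0.004],[0,0,0]],
])

```text
t: 49.95
eef_pos: [0.5545, -0.2013, 0.1285]
eef_rot: [-0.043, 0.046, 0.707, -0.704]
contact_force: [4.4, 6.0, 1.0]
opening: 0.0184
```

```bash
python3 - <<'E'
from circ import *
rep();sf()
E
```

```text
t 49.95 pos [ 0.5545 -0.2013  0.1285] jawyaw -97.2 ydir [ 0.004  0.004 -1.   ] F [4.4 6.  1. ] op 0.0184 q [-0.16  0.85  0.81  1.81 -0.82  0.85 -0.65]
stand tcp -0.0547 -0.1657 z 0.1285 Fst 3.6 6.5 1.0
```

Call:
send_rows([
  [[-0.0074,0,-0.002],[0,0,0]],
  [[-0.0166,0.0014,-0.002],[0,0,0]],
  [[-0.0255,0.0041,-0.002],[0,0,0]],
  [[-0.0339,0.0081,-0.002],[0,0,0]],
  [[-0.0416,0.0133,-0.002],[0,0,0]],
  [[-0.0484,0.0196,-0.002],[0,0,0]],
  [[-0.0542,0.0269,-0.002],[0,0,0]],
  [[-0.0542,0.0269,-0.002],[0,0,0]],
])

```text
t: 50.95
eef_pos: [0.6092, -0.2081, 0.1009]
eef_rot: [-0.043, 0.046, 0.706, -0.706]
contact_force: [3.5, 4.9, -0.6]
opening: 0.0182
```

```bash
python3 - <<'E'
from circ import *
rep();sf()
cap("scene","s24",(230,130,350,210),6.5)
E
```

```text
t 50.95 pos [ 0.6092 -0.2081  0.1009] jawyaw -97.2 ydir [ 0.004 -0.    -1.   ] F [ 3.5  4.9 -0.6] op 0.0182 q [-0.14  0.94  0.79  1.67 -0.83  0.89 -0.7 ]
stand tcp 0.0004 -0.1656 z 0.1009 Fst 2.8 5.3 -0.6
```

View pics/s24.png

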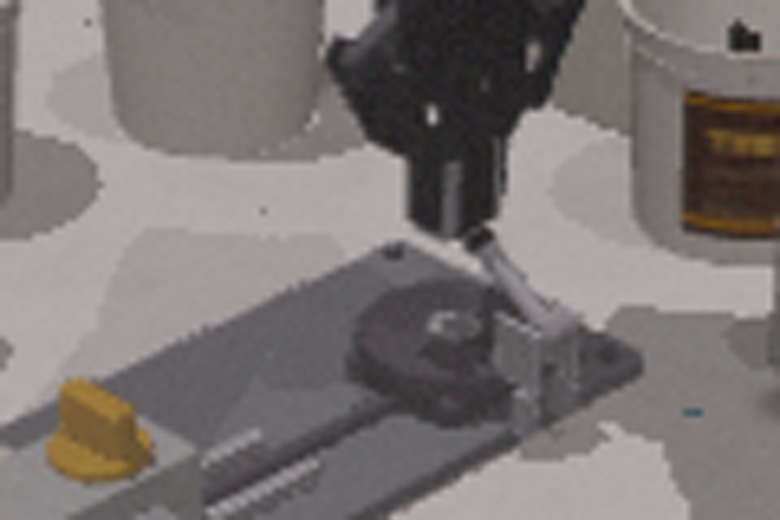

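Call:
send_rows([
  [[-0.0047,0.008,-0.001],[0,0,0]],
  [[-0.0081,0.0167,-0.001],[0,0,0]],
  [[-0.0102,0.0257,-0.001],[0,0,0]],
  [[-0.0109,0.035,-0.001],[0,0,0]],
  [[-0.0109,0.037,-0.001],[0,0,0]],
  [[-0.0109,0.037,-0.001],[0,0,0]],
])

```text
t: 51.75
eef_pos: [0.6195, -0.2096, 0.0654]
eef_rot: [0.043, -0.046, -0.705, 0.706]
contact_force: [1.3, 7.1, 11.8]
opening: 0.0179
```

```bash
python3 - <<'E'
from circ import *
rep();sf()
E
```

```text
t 51.75 pos [ 0.6195 -0.2096  0.0654] jawyaw -97.3 ydir [ 0.004 -0.001 -1.   ] F [ 1.3  7.1 11.8] op 0.0179 q [-0.12  1.    0.75  1.65 -0.87  0.85 -0.69]
stand tcp 0.0108 -0.1657 z 0.0654 Fst 0.4 7.2 11.8
```

Call:
send_rows([
  [[0,-0.0005,-0.002],[0,0,0]],
  [[0,-0.0005,-0.002],[0,0,0]],
])

```text
t: 52.0
eef_pos: [0.6195, -0.2093, 0.0658]
eef_rot: [0.043, -0.047, -0.704, 0.707]
contact_force: [1.5, 1.7, 9.7]
opening: 0.0182
```

Call:
send_rows([
  [[0,0,0],[0,0,0]],
  [[0,0,0],[0,0,0]],
  [[0,0,0],[0,0,0]],
  [[0,0,0],[0,0,0]],
  [[0,-0.03,0],[0,0,0]],
  [[0,-0.08,0],[0,0,0]],
  [[0,-0.13,0],[0,0,0]],
  [[0,-0.13,0],[0,0,0]],
], fingers=0.5)

```text
t: 53.0
eef_pos: [0.6199, -0.2096, 0.1985]
eef_rot: [0.042, -0.048, -0.704, 0.707]
contact_force: [-0.4, -0.1, -0.3]
opening: 0.0426
```

```bash
python3 - <<'E'
from circ import *
rep();sf()
cap("scene","s25",(150,130,350,270),4)
E
```

```text
t 53.0 pos [ 0.6199 -0.2096  0.1985] jawyaw -97.3 ydir [ 0.009 -0.006 -1.   ] F [-0.4 -0.1 -0.3] op 0.0426 q [-0.18  0.85  0.88  1.58 -0.73  1.06 -0.8 ]
stand tcp 0.0112 -0.1657 z 0.1985 Fst -0.4 -0.1 -0.3
```

View pics/s25.png

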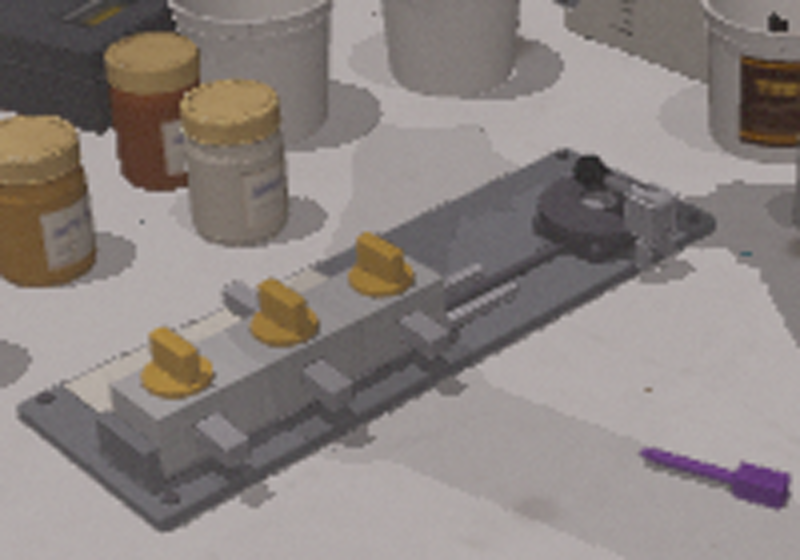

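Call:
send_rows([
  [[0.05,-0.03,0],[0,0,0]],
  [[0.1,-0.06,0.03],[0,0,0]],
  [[0.14,-0.1,0.06],[0,0,0]],
  [[0.17,-0.1,0.09],[0,0,0]],
  [[0.17,-0.1,0.12],[0,0,0]],
  [[0.17,-0.1,0.12],[0,0,0]],
])

```text
t: 53.8
eef_pos: [0.4326, -0.3065, 0.2933]
eef_rot: [0.046, -0.047, -0.705, 0.706]
contact_force: [0.6, 0.4, 0.3]
opening: 0.0427
```

```bash
python3 - <<'E'
from circ import *
rep()
im=cap("top","t26");cv2.imwrite("pics/t26a.png",cv2.resize(im[115:215,195:400],None,fx=3.9,fy=3.9,interpolation=cv2.INTER_CUBIC))
im=cap("scene","s26"); cv2.imwrite("pics/s26a.png",cv2.resize(im[155:260,160:340],None,fx=4.4,fy=4.4,interpolation=cv2.INTER_CUBIC))
E
```

```text
t 53.8 pos [ 0.4326 -0.3065  0.2933] jawyaw -97.5 ydir [ 0.001 -0.002 -1.   ] F [0.6 0.4 0.3] op 0.0427 q [-0.06  0.58  1.    1.81 -0.55  1.06 -0.56]
```

View pics/t26a.png

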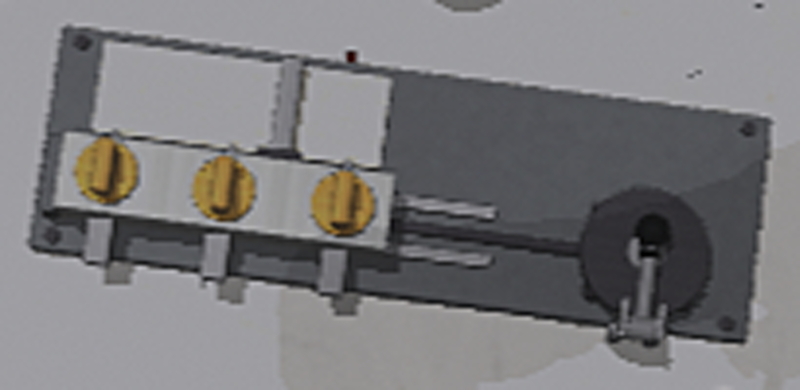

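View pics/t26.png

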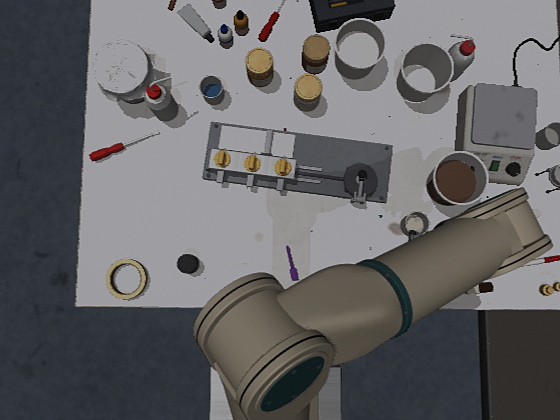

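View pics/s26.png

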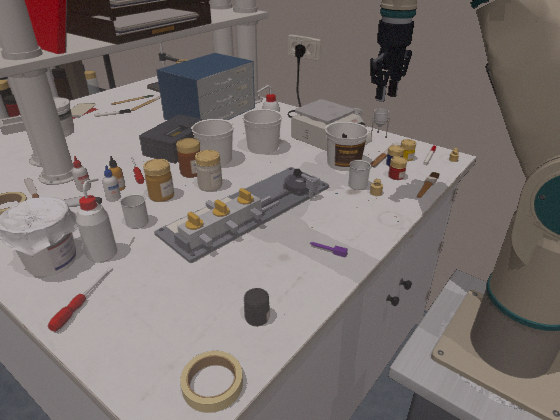

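View pics/s26a.png

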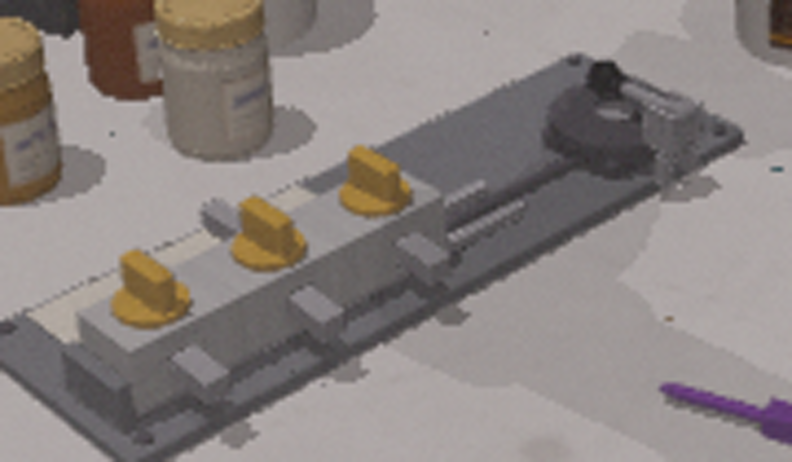

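```bash
python3 - <<'E'
from rig import job
print(job.finish_job())
E
```

```text
the job is handed in; nothing more can be done
None
```

The stand is ready and wound on, and I handed the job in at about 54 s of the 210 s allowed.

All three bushings were present. I did the steps in the order you gave:
- **Bushings and pins:** I turned each bushing into line and pushed a pin through from the front. Each pin went in freely and then stopped hard when I pressed it to about 17–20 N with its head at the block.
- **Winding:** I swung the handle out to its stop and cranked one full turn anticlockwise. It stopped firmly at the end, with about 6.5 N at the handle.
- **Locking:** I folded the handle flat again. I did not test the lock by trying to turn the wheel.

**Last checks:**
- **Pins:** In the final pictures the three heads sit at the block face and the tips show at the back.
- **Carriage:** It has moved about 60 mm and sits at the end stop.
- **Knob:** It is back where it was when folded at the start.
- **Bystanders:** The jar and weight show upright. The beaker shows upright in the scene view but is partly hidden by the arm in the top view.
- **Robot:** The gripper was open and clear of everything.

No check failed or disagreed. My first grip on the knob was a little high, so I opened and took it again lower before swinging the handle.

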